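# Reload the reader's gravity chute

## Robot

A 7-joint arm with a two-finger parallel gripper is mounted at the origin on the work surface. World frame = base frame: x ahead of the robot, y to its left, z up, the work surface at z = 0. Lengths are in m, angles in rad, forces in N, time in s.
With the tool pointing down it reaches from about 0.35 to 0.9 m from the base axis. Payload 19.9 kg.
Tool frame: the origin (TCP) lies at the very end of the fingers, on their centre line; the grasp point (between the pads) lies bot.tcp_to_grasp behind it (bot.tcp_to_grasp is the distance from the TCP to the grasp point, in m); z points along the fingers, y is the direction in which the jaws open and shut (so a half turn about z gives the same grasp; the last joint's range is limited). The gripper opens to 94 mm and grips with 3 to 60 N. Pads are 16 mm wide; open, the fingers measure 119 mm over their backs; the gripper's body (75 mm by 177 mm) begins 78 mm behind the grasp point.
Start: joints at [1.101, 0.417, -0.01, 1.614, 0.005, 1.111, -0.053], TCP at [0.26, -0.568, 0.205] pointing down, gripper open.
Joint ranges: [-2.81, 2.81], [-0.39, 2.02], [-1.27, 1.25], [0.06, 2.57], [-1.19, 4.33], [0.19, 2], [-2.82, 2.82]. Speed limits (rad/s): [1.89, 1.89, 2.39, 2.39, 3.01, 3.01, 3.01].

## Interface

Orientations are given as a rotation vector (axis times angle).
In Python, from plant import bot gives the robot as it stands.
- The arm moves only by the shell command python3 -m jog 'ROWS' [FORCE]. ROWS is JSON, a list that holds one entry, the list of rows, each a list of 7 numbers: the shift along the tool's x, y, z in m, then the turn, a rotation vector about the tool's x, y, z in degrees, then the closure, from -1 (fully open) to 1 (shut). In form: [[[x, y, z, wx, wy, wz, jaw], ...]]. A call has 1 to 20 rows; each row shifts and turns the commanded pose from where the row before left it, along the tool's axes as they then stand; what a row does not reach is not made up. A row lasts 1/12 s, in which the tool goes at most 41.7 mm and 7.16 degrees, less where a joint would pass 70% of its speed; a pose out of reach is approached as far as the arm can. A call is refused whole if a number of a shift passes 0.0417 or a number of a turn 7.16, either way. A call with a gripper value outside its range is refused whole. The fingers move at their own pace and stop on an object; FORCE is the grip in N (left out, the last holds). Time passes only in rows, so rows that do not move let the fingers close. It gives the time, the measured TCP pose, the force and the opening at its end, in the units of the state.
- bot.read_state(): the state, without advancing time (a new reading comes with each control period).
- bot.read_camera(name): name is "side" or "top"; returns (picture, depth): 384x512x3 uint8, red, green, blue; 384x512 float32, m along the optical axis (not along the pixel's ray), 0 where there is no reading.
- bot.camera_model(name): a dict with "intrinsics" (3x3 intrinsics, pixels), "R" (3x3) and "t" (3): a world point X has camera coordinates R X + t. Camera axes: x right, y down, z forward; pixel columns grow to the right and rows downward; lengths in m; the calibration is good to about 2 mm. A picture is of the moment at which its call begins. camera_model takes no time and is no camera call.
- bot.close_job(): hands the job in, once; it reports no verdict.
The state is a dict: "time": time; "qpos": joint angles; "joint_velocities": joint speeds; "effort": joint torques, N m; "position": TCP position; "tool_rot": TCP orientation; "ft_force": force on the tool from outside, world axes, zero at the start; "moment": the same for the moment, N m; "grip_width": finger opening in m.
Only numpy, scipy, OpenCV 4.12 (cv2) and the standard library are available. Lean on these libraries where they do the work, as an engineer would, in place of code of your own. Each camera call takes 0.05 s, during which the arm holds its last target.

## Task

Reload the sample chute: take the dark follower weight out of it, press the reader's spring ejector right in to push the reference cell out from under the hood (and let it spring back), and load that cell into the chute first so that it slides down against the stop. Then load every sample cell from the bench behind it, all the same way up with the flange lying on the chute's walls and the body hanging in the slot, and put the follower weight back in the chute, post up, behind the last cell. Leave the other things on the bench where they are.

Things in the scene. Friction and masses are not known exactly. Their poses are not given: they have to be found in the camera images.
- track: Slippery steel channel of the chute, 250 mm long, falling at 0.436 rad. Walls 40 mm over their outsides; slot 33 wide, 28 deep: a cell's body hangs in it, its flange rests on the wall tops. Origin: centre line, wall-top level, inner face of the low stop; +y uphill along it, z square to it. Seated cells: origin at z = 5 mm, y = 12 mm, then every 24 mm. The stop plate rises 14 mm above the wall tops.
- chute: Fixed grey base plate and legs that carry the sloping track. Plate 70 mm wide (x), 10 mm thick, from y = -35 to +235 mm. Origin: on the bench, 66 mm straight below the track's origin; +y is the uphill way, level.
- reader: Fixed grey reader: a level channel like the chute's along its y, wall tops 55 mm up, from y = -35 to +105 mm (stop there). A cream hood 88 mm wide, top 77 mm up, covers y = -30 to +22 mm. Base 100 mm wide, 9 mm thick, y = -137 to +113 mm. Origin: on the bench under the cell's place in the hood; +y is the way the ejector pushes the cell, out to the open end of the channel.
- ejector (a joint): Spring ejector slide of the reader: 0 = home (the spring returns it), 0.055 m = pressed fully in, along the reader's +y. Takes about 2 N at first, 6 N at the end, plus damping of 6 N per m/s. Its pusher shoves the cell ahead; pressed fully it leaves the cell about 53 mm along the reader's y, clear of the hood.
- ejector_pad (a point): On the outer face of the ejector's grey upright push plate (pushed along the reader's +y), on its centre line, 90 mm above the bench; moves with the slide. The plate is 44 mm wide, 6 mm thick, from 35 to 105 mm above the bench.
- ref_cell: T-shaped aluminium sample cell: flange 56 (x) x 24 (y) x 10 mm (z); under its middle a body 26 x 24 x 24 mm with a round dark window. Origin: centre of the flange, +z away from the body (right way up: +z up); foot 29 mm below. Grip the flange's ends, 56 mm apart along x. Same either way round about z. The reference cell: starts under the reader's hood, right way up.
- follower: Follower weight, dark steel, 220 g: T shape like a cell but 32 mm in y (flange 56 x 32 x 10 mm, body 26 x 32 x 24 mm), with a round post 18 mm thick, 18 mm high on the flange. Origin: centre of the flange, +z toward the post, foot 29 mm below. Same either way round about z. Starts at the bottom of the chute.
- mat: Thin grey rubber mat 90 x 90 x 3 mm on the bench, always bare: a free place to set something down. Origin: centre of its underside.
- cell1: T-shaped aluminium sample cell: flange 56 (x) x 24 (y) x 10 mm (z); under its middle a body 26 x 24 x 24 mm with a round dark window. Origin: centre of the flange, +z away from the body (right way up: +z up); foot 29 mm below. Grip the flange's ends, 56 mm apart along x. Same either way round about z. 60 g. On the bench, standing, or lying on a T face with its top roughly to the left (+y); may be absent.
- cell2: T-shaped aluminium sample cell: flange 56 (x) x 24 (y) x 10 mm (z); under its middle a body 26 x 24 x 24 mm with a round dark window. Origin: centre of the flange, +z away from the body (right way up: +z up); foot 29 mm below. Grip the flange's ends, 56 mm apart along x. Same either way round about z. 60 g. On the bench, standing, or lying on a T face with its top roughly to the left (+y); may be absent.
- cell3: T-shaped aluminium sample cell: flange 56 (x) x 24 (y) x 10 mm (z); under its middle a body 26 x 24 x 24 mm with a round dark window. Origin: centre of the flange, +z away from the body (right way up: +z up); foot 29 mm below. Grip the flange's ends, 56 mm apart along x. Same either way round about z. 60 g. On the bench, standing, or lying on a T face with its top roughly to the left (+y); may be absent.
- cell4: T-shaped aluminium sample cell: flange 56 (x) x 24 (y) x 10 mm (z); under its middle a body 26 x 24 x 24 mm with a round dark window. Origin: centre of the flange, +z away from the body (right way up: +z up); foot 29 mm below. Grip the flange's ends, 56 mm apart along x. Same either way round about z. 60 g. On the bench, standing, or lying on a T face with its top roughly to the left (+y); may be absent.
- dish: Bystander: low clear plastic dish, 54 mm across, 12 mm high. Origin: centre of its underside.
- spatula: Bystander: thin steel rod spatula 166 mm long lying flat. Origin: centre of its underside.
- vial: Bystander: small glass vial 22 mm thick, 45 mm high. Origin: centre of its underside.
- amber: Bystander: amber bottle 72 mm thick, 150 mm high. Origin: centre of its underside.
- media: Bystander: clear bottle 68 mm thick, 140 mm high. Origin: centre of its underside.
- beaker: Bystander: glass beaker 68 mm across, 85 mm high. Origin: centre of its underside.
- tipbox: Bystander: grey box 120 x 85 mm, 69 mm high. Origin: centre of its underside.
Mind the look-alikes: they are no part of the job. Leave any pink look-alike of the cell4 alone.

How it is judged:
By the outcome, as a careful person would: the job done as asked, in the order asked, and still so for the second after the job is handed in, with the robot touching nothing.
Of cell1, cell2, cell3, cell4 only 3 to 4 are there at a start; the rules pass over those that are not, and their reading is None.
At some moment in a run one of cell3, cell4 may be knocked a few centimetres aside while the robot is not near it.
It also fails if it takes over 210 s, if anything falls off the work surface, if the arm or the gripper's body presses on something with over 40 N, if the wrist force passes 120 N, or if a joint passes its speed limit or range.

## Working session

There is one attempt and no reset: what is moved stays moved. The work goes in short steps, Python scripts to look and compute and a shell command to move; the robot and the scene stay as the last step left them, time stands still between calls to the robot, and variables do not carry over. Pictures are saved under pics/ and viewed, and the job is handed in when it is done.

```bash
ls; mkdir -p pics; python3 - <<'E'
from plant import bot
import cv2
print(bot.read_state(), bot.tcp_to_grasp)
for n in("side","top"):
    p,d=bot.read_camera(n); cv2.imwrite(f"pics/{n}0.png",p[:,:,::-1]); m=bot.camera_model(n); print(n,m)
    import numpy as np; np.save(f"pics/{n}0.npy",d)
E
```

```text
pics
{'time': 0.0, 'qpos': array([ 1.1005035 ,  0.41795103, -0.01030237,  1.61418775,  0.00472967,
        1.11071679, -0.05299915]), 'joint_velocities': array([-0.00150014, -0.00150818,  0.00115995,  0.00038654,  0.00014449,
       -0.0006931 , -0.001308  ]), 'effort': array([ 7.23880585e-04, -8.51253963e+01,  6.38760086e-01, -4.25986969e+01,
       -4.88982524e-02,  1.87163829e-02,  1.17384625e-04]), 'position': array([ 0.25967485, -0.56807166,  0.20483393]), 'tool_rot': array([-3.06850490e+00, -6.68180219e-01,  5.95331676e-04]), 'ft_force': array([ 0.1405116 , -0.09265719,  0.28156423]), 'moment': array([-0.04695547, -0.05482014, -0.00960472]), 'grip_width': 0.09374788657804292} 0.0188
side {'intrinsics': array([[472.05543479,   0.        , 251.77849614],
       [  0.        , 472.05543479, 191.52571516],
       [  0.        ,   0.        ,   1.        ]]), 'R': array([[-0.71453479, -0.69950174, -0.01171926],
       [-0.36149825,  0.38350536, -0.84984861],
       [ 0.59896498, -0.60300991, -0.52689658]]), 't': array([0.36723308, 0.23923869, 1.10288534])}
top {'intrinsics': array([[486.49500347,   0.        , 260.34135499],
       [  0.        , 486.49500347, 196.09808307],
       [  0.        ,   0.        ,   1.        ]]), 'R': array([[-1.46699819e-02, -9.99892158e-01,  6.80921017e-04],
       [-9.91875373e-01,  1.44662935e-02, -1.26388176e-01],
       [ 1.26364696e-01, -2.52950104e-03, -9.91980627e-01]]), 't': array([0.01938194, 0.51675689, 1.37576573])}
```

```bash
python3 -c "
import cv2
for n in('side','top'):
    i=cv2.imread(f'pics/{n}0.png'); cv2.imwrite(f'pics/{n}0b.png',cv2.resize(i,(800,600),interpolation=2))"
```

```text
(no output)
```

View pics/side0.png

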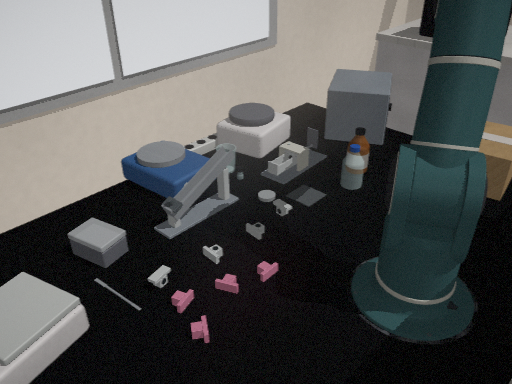

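View pics/top0.png

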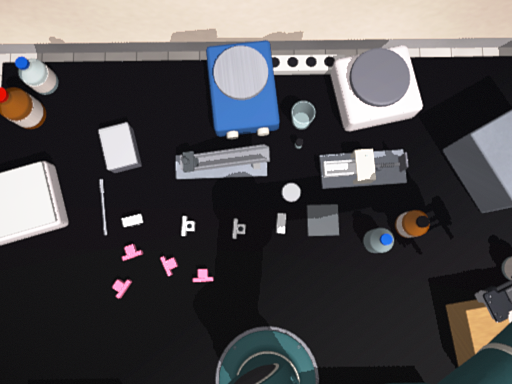

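View pics/top0b.png

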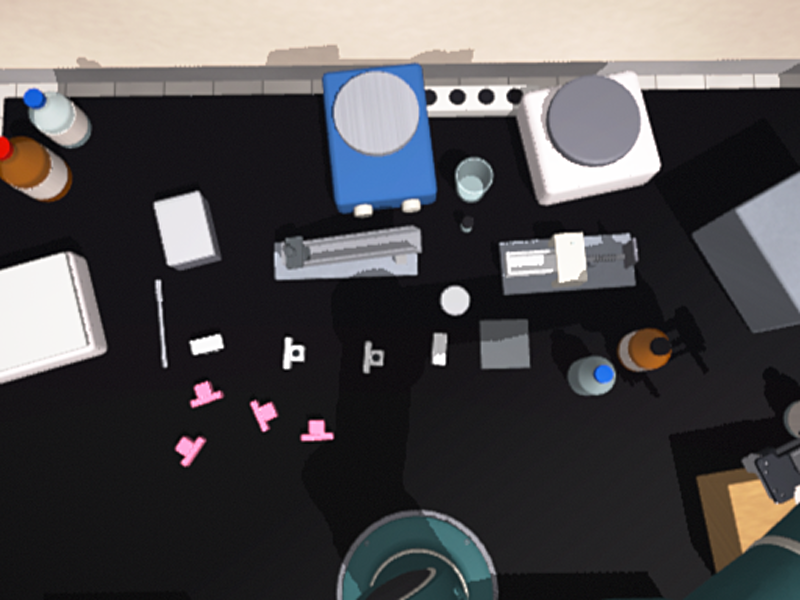

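```bash
cat > h.py <<'E'
from plant import bot
import numpy as np, cv2
from scipy.spatial.transform import Rotation as Ro
def cam(n): 
    m=bot.camera_model(n); return m["intrinsics"],m["R"],m["t"]
def snap(n,tag):
    p,d=bot.read_camera(n); cv2.imwrite(f"pics/{n}{tag}.png",p[:,:,::-1]); np.save(f"pics/{n}{tag}.npy",d); return p,d
def load(n,tag): return cv2.imread(f"pics/{n}{tag}.png")[:,:,::-1], np.load(f"pics/{n}{tag}.npy")
def cloud(n,d):
    K,R,t=cam(n); v,u=np.mgrid[:d.shape[0],:d.shape[1]]
    c=np.stack([(u-K[0,2])/K[0,0]*d,(v-K[1,2])/K[1,1]*d,d],-1)
    w=(c-t)@R; w[d<=0]=np.nan; return w
def ray(n,uv,z):
    K,R,t=cam(n); uv=np.atleast_2d(uv).astype(float)
    dr=np.c_[(uv[:,0]-K[0,2])/K[0,0],(uv[:,1]-K[1,2])/K[1,1],np.ones(len(uv))]@R
    o=-R.T@t; return o+dr*((z-o[2])/dr[:,2])[:,None]
def proj(n,X):
    K,R,t=cam(n); c=np.atleast_2d(X)@R.T+t; return np.c_[c[:,0]/c[:,2]*K[0,0]+K[0,2],c[:,1]/c[:,2]*K[1,1]+K[1,2]]
def crop(n,tag,u0,v0,u1,v1,s,out):
    i=cv2.imread(f"pics/{n}{tag}.png")[v0:v1,u0:u1]; cv2.imwrite(f"pics/{out}.png",cv2.resize(i,None,fx=s,fy=s,interpolation=cv2.INTER_CUBIC))
def tool(jaw,zdir):
    z=np.array(zdir,float);z/=np.linalg.norm(z); y=np.array(jaw,float); y-=z*(y@z); y/=np.linalg.norm(y)
    return np.c_[np.cross(y,z),y,z]
def plan(pos,R=None,grasp=True,off=0):
    """turn first (deg, tool axes), then shift in new tool axes (mm). pos = grasp point target"""
    s=bot.read_state(); R0=Ro.from_rotvec(s["tool_rot"]).as_matrix(); p=s["position"]
    if R is None: R=R0
    else:
        alts=[R,R@np.diag([-1,-1,1])]; R=min(alts,key=lambda Q:Ro.from_matrix(R0.T@Q).magnitude())
    w=Ro.from_matrix(R0.T@R).as_rotvec(degrees=True)
    tgt=np.array(pos)+(R[:,2]*bot.tcp_to_grasp if grasp else 0)
    print("t",round(s["time"],2),"turn",w.round(2),"shift mm",(R.T@(tgt-p)*1000).round(1),"F",s["ft_force"].round(1),"w",round(s["grip_width"]*1000,1))
    return R
E
python3 - <<'E'
from h import *
crop("top","0",165,130,285,190,6,"c1"); crop("top","0",310,135,420,200,7,"c2"); crop("top","0",115,200,295,250,4,"c3")
E
```

```text
(no output)
```

View pics/c1.png

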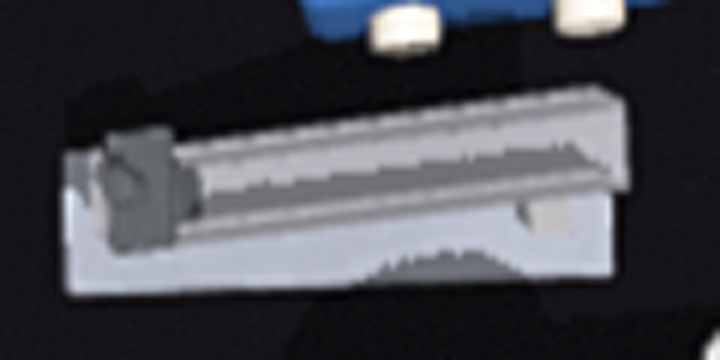

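View pics/c2.png

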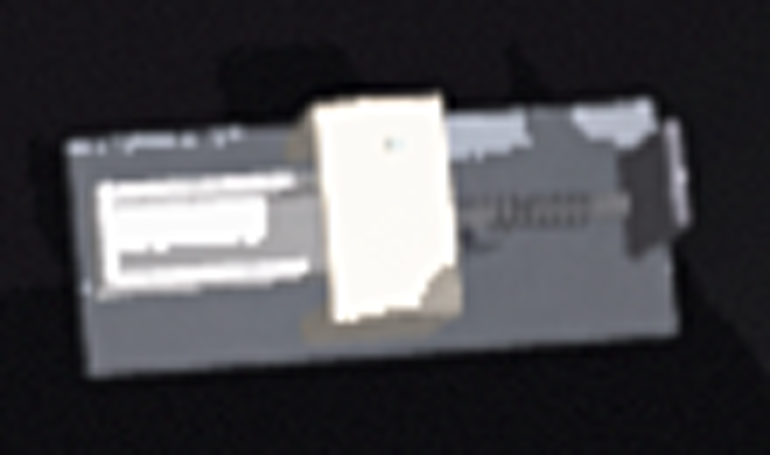

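View pics/c3.png

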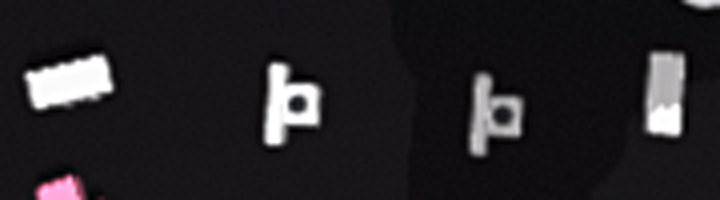

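```bash
python3 - <<'E'
from h import *
p,d=load("top","0"); w=cloud("top",d)
print("depth noise bench", np.nanstd(w[250:262,180:230,2]),np.nanmean(w[250:262,180:230,2]))
# chute plate corner rays
c=np.array([[70,293],[612,275],[66,150]])/6+[165,130]; q=ray("top",c-0.42,0.01); print("chute plate",q.round(4)); e=q[1]-q[0]; print(np.linalg.norm(e), np.degrees(np.arctan2(e[1],e[0])))
c=np.array([[68,142],[90,377],[678,333],[652,100]])/7+[310,135]; q=ray("top",c-0.43,0.009); print("reader",q.round(4)); 
for a,b in((0,1),(1,2),(2,3),(3,0)):
    e=q[b]-q[a]; print(np.linalg.norm(e).round(4), np.degrees(np.arctan2(e[1],e[0])).round(2))
print(q.mean(0))
# track pts: above z 0.05
r=w[130:185,170:275].reshape(-1,3); col=p[130:185,170:275].reshape(-1,3)
k=(r[:,2]>0.05); print("track n",k.sum(), r[k].min(0),r[k].max(0))
# high end wall tops
for lo in np.arange(0.05,0.2,0.02):
    kk=(r[:,2]>lo)&(r[:,2]<lo+.02); print(lo.round(2),kk.sum(),r[kk].mean(0).round(4),r[kk].min(0).round(4),r[kk].max(0).round(4))
print("cells")
g=p.astype(int)
m=((g.min(2)>90)&(w[:,:,2]<0.08)&(w[:,:,2]>0.004)).astype(np.uint8); m[:200]=0;m[245:]=0;m[:,:118]=0;m[:,295:]=0
cs,_=cv2.findContours(m,cv2.RETR_EXTERNAL,cv2.CHAIN_APPROX_NONE)
for c in cs:
    if cv2.contourArea(c)<20: continue
    mk=np.zeros_like(m);cv2.drawContours(mk,[c],-1,1,-1); z=np.nanmedian(w[:,:,2][mk>0]); 
    q=ray("top",c[:,0,:],z); rr=cv2.minAreaRect((q[:,:2]*1000).astype(np.float32)); print(cv2.boundingRect(c),round(z,4),rr)
E
```

```text
depth noise bench 0.0030012543367514853 -0.00038635680283125143
chute plate [[ 0.5762  0.2595  0.01  ]
 [ 0.5813 -0.0076  0.01  ]
 [ 0.648   0.262   0.01  ]]
0.2671800753172756 -88.90610884887906
reader [[ 0.6412 -0.1655  0.009 ]
 [ 0.5402 -0.1718  0.009 ]
 [ 0.5553 -0.4206  0.009 ]
 [ 0.6558 -0.4148  0.009 ]]
0.1012 -176.46
0.2493 -86.52
0.1007 3.3
0.2498 93.35
[ 0.5981247  -0.29318318  0.009     ]
track n 1701 [ 0.58271059 -0.01320682  0.05005173] [0.70926104 0.23829601 0.17260998]
0.05 318 [0.6512 0.1275 0.0598] [ 0.5849 -0.0132  0.0501] [0.7093 0.2332 0.07  ]
0.07 476 [0.6146 0.1766 0.0806] [0.5827 0.0144 0.07  ] [0.7047 0.2383 0.09  ]
0.09 300 [0.6141 0.1215 0.0992] [0.5857 0.0144 0.09  ] [0.6333 0.23   0.1099]
0.11 266 [0.6165 0.0624 0.12  ] [0.5937 0.0166 0.11  ] [0.6353 0.1328 0.13  ]
0.13 255 [0.6166 0.0223 0.1394] [ 0.5937 -0.013   0.1301] [0.6358 0.0959 0.1499]
0.15 80 [0.6155 0.0173 0.1592] [ 0.5944 -0.0099  0.1504] [0.6367 0.0491 0.1691]
0.17 6 [0.6152 0.0061 0.1714] [5.953e-01 5.000e-04 1.700e-01] [0.6353 0.0117 0.1726]<stdin>:15: RuntimeWarning: Mean of empty slice.
  ret = um.true_divide(
Traceback (most recent call last):
ValueError: zero-size array to reduction operation minimum which has no identity
```

```bash
cat >> h.py <<'E'
class Track:
    def __init__(s,o,yaw,sl=0.436):
        c,n=np.cos(yaw),np.sin(yaw); u=np.array([c,n,0]); s.x=np.array([n,-c,0.]); s.o=np.array(o,float)
        s.y=np.cos(sl)*u+np.array([0,0,np.sin(sl)]); s.z=np.cross(s.x,s.y)
    def w(s,x,y,z): return s.o+x*s.x+y*s.y+z*s.z
    def inv(s,P): P=np.atleast_2d(P)-s.o; return np.c_[P@s.x,P@s.y,P@s.z]
    def cast(s,n,uv,h):
        K,R,t=cam(n); uv=np.atleast_2d(uv).astype(float)
        dr=np.c_[(uv[:,0]-K[0,2])/K[0,0],(uv[:,1]-K[1,2])/K[1,1],np.ones(len(uv))]@R
        o=-R.T@t; l=((s.o+h*s.z-o)@s.z)/(dr@s.z); return s.inv(o+dr*l[:,None])
T=Track([0.6118,0.2266,0.066],np.radians(-88.9))
E
python3 - <<'E'
from h import *
p,d=load("top","0"); w=cloud("top",d)
c=np.array([[600,88],[450,105],[320,122],[200,138]])/6+[165,130]-.42
print("far wall edge",(T.cast("top",c,0)*1000).round(1))
c=np.array([[620,180],[450,198],[320,213],[200,228]])/6+[165,130]-.42
print("near wall edge?",(T.cast("top",c,0)*1000).round(1))
c=np.array([[108,132],[172,125],[110,250],[176,242]])/6+[165,130]-.42
print("follower flange",(T.cast("top",c,.010)*1000).round(1))
q=T.inv(w[130:185,170:275].reshape(-1,3))*1000
k=(abs(q[:,2])<6)&(abs(q[:,0])<30)&(q[:,1]>60); print("walltop z med",np.median(q[k,2]), "x",np.percentile(q[k,0],[1,50,99]),"y",np.percentile(q[k,1],[1,99]))
for y in(60,100,150,200,240):
    kk=k&(abs(q[:,1]-y)<15); print(y,np.percentile(q[kk,0],[2,98]).round(1),np.median(q[kk,2]).round(1))
g=p.astype(int)
m=((g.min(2)>80)).astype(np.uint8); m[:200]=0;m[245:]=0;m[:,:118]=0;m[:,295:]=0
cs,_=cv2.findContours(m,cv2.RETR_EXTERNAL,cv2.CHAIN_APPROX_NONE)
for c in cs:
    if cv2.contourArea(c)<20: continue
    mk=np.zeros_like(m);cv2.drawContours(mk,[c],-1,1,-1); z=np.nanpercentile(w[:,:,2][mk>0],60); 
    q=ray("top",c[:,0,:],z); rr=cv2.minAreaRect((q[:,:2]*1000).astype(np.float32)); print(cv2.boundingRect(c),round(z,4),rr)
E
```

```text
far wall edge [[-21.  251.6  -0. ]
 [-22.8 177.4   0. ]
 [-23.5 110.    0. ]
 [-24.   45.2  -0. ]]
near wall edge? [[ 21.2 259.6   0. ]
 [ 19.7 176.   -0. ]
 [ 19.  108.9   0. ]
 [ 18.9  44.3   0. ]]
follower flange [[-30.5   0.6  10. ]
 [-29.4  36.2  10. ]
 [ 26.2   0.8  10. ]
 [ 26.3  37.4  10. ]]
walltop z med -0.5919190575142192 x [-20.72335625 -14.54983211  20.83301571] y [ 63.04349296 248.24842756]
60 [-19.8  20.2] -0.0
100 [-19.1  20.3] -0.4
150 [-20.7  20.5] -0.2
200 [-19.9  20.6] -0.4
240 [-20.1  20.6] -0.9
(232, 218, 14, 21) 0.0234 ((425.3001708984375, 75.76138305664062), (36.2661018371582, 58.256839752197266), 84.8077392578125)
(181, 216, 14, 21) 0.0228 ((434.43377685546875, 223.78964233398438), (57.98707580566406, 37.60072326660156), 0.14673157036304474)
(121, 214, 22, 14) 0.0335 ((451.88385009765625, 382.0330505371094), (30.2813777923584, 60.391357421875), 13.357281684875488)
(276, 213, 10, 21) 0.0337 ((438.20721435546875, -44.954139709472656), (25.853078842163086, 57.65620422363281), 88.7923812866211)
```

```bash
sed -i 's/^T=Track.*/T=Track([0.6130,0.2257,0.066],np.radians(-89.1))/' h.py; cat >> h.py <<'E'
TR=tool(T.x,-T.z)
def up(dz):  # world-vertical shift in present tool axes
    R0=Ro.from_rotvec(bot.read_state()["tool_rot"]).as_matrix(); print("up",dz,(R0.T@np.array([0,0,dz])).round(1))
E
python3 - <<'E'
from h import *
up(100); s=bot.read_state(); 
plan(T.w(0,16,.006+.12)/1 if 0 else T.w(0,.016,.126),TR)
E
```

```text
up 100 [  -0.    -0.1 -100. ]
t 0.1 turn [-14.5  -22.14 -65.22] shift mm [ 757.1  365.7 -314.1] F [-0.6 -0.3 -1.2] w 94.1
```

```bash
python3 -m jog '[[[0,0,-0.035,0,0,0,-1],[0,0,-0.035,0,0,0,-1],[0,0,-0.035,0,0,0,-1],[0,0,0,-1.21,-1.85,-5.44,-1],[0,0,0,-1.21,-1.85,-5.44,-1],[0,0,0,-1.21,-1.85,-5.44,-1],[0,0,0,-1.21,-1.85,-5.44,-1],[0,0,0,-1.21,-1.85,-5.44,-1],[0,0,0,-1.21,-1.85,-5.44,-1],[0,0,0,-1.21,-1.85,-5.44,-1],[0,0,0,-1.21,-1.85,-5.44,-1],[0,0,0,-1.21,-1.85,-5.44,-1],[0,0,0,-1.21,-1.85,-5.44,-1],[0,0,0,-1.21,-1.85,-5.44,-1],[0,0,0,-1.21,-1.85,-5.44,-1],[0,0,0,0,0,0,-1]]]' 30; python3 - <<'E'
from h import *
plan(T.w(0,.016,.126),TR);print(bot.read_state()["position"])
E
```

```text
time: 1.43
position: [0.2593, -0.5676, 0.31]
tool_rot: [1.956, 1.999, -0.438]
ft_force: [-0.6, 0.6, -0.8]
grip_width: 0.0938
t 1.43 turn [0.04 0.15 0.36] shift mm [ 801.   366.1 -218.6] F [-0.6  0.6 -0.8] w 93.8
[ 0.25930717 -0.56759957  0.31001573]
```

```bash
python3 -m jog '[[[0.032,0.0146,-0.0087,0,0,0,-1],[0.032,0.0146,-0.0087,0,0,0,-1],[0.032,0.0146,-0.0087,0,0,0,-1],[0.032,0.0146,-0.0087,0,0,0,-1],[0.032,0.0146,-0.0087,0,0,0,-1],[0.032,0.0146,-0.0087,0,0,0,-1],[0.032,0.0146,-0.0087,0,0,0,-1],[0.032,0.0146,-0.0087,0,0,0,-1],[0.032,0.0146,-0.0087,0,0,0,-1],[0.032,0.0146,-0.0087,0,0,0,-1],[0.032,0.0146,-0.0087,0,0,0,-1],[0.032,0.0146,-0.0087,0,0,0,-1],[0.032,0.0146,-0.0087,0,0,0,-1],[0.032,0.0146,-0.0087,0,0,0,-1],[0.032,0.0146,-0.0087,0,0,0,-1],[0.032,0.0146,-0.0087,0,0,0,-1],[0.032,0.0146,-0.0087,0,0,0,-1],[0.032,0.0146,-0.0087,0,0,0,-1],[0.032,0.0146,-0.0087,0,0,0,-1],[0.032,0.0146,-0.0087,0,0,0,-1]]]' ; python3 - <<'E'
from h import *
plan(T.w(0,.016,.126),TR);print(bot.read_state()["position"])
E
```

```text
time: 3.1
position: [0.5413, 0.0913, 0.1961]
tool_rot: [1.966, 1.99, -0.438]
ft_force: [1.3, -0.3, 0.9]
grip_width: 0.0943
t 3.1 turn [-0.11  0.14 -0.18] shift mm [159.8  73.8 -45.5] F [ 1.3 -0.3  0.9] w 94.3
[0.54130797 0.09126254 0.1961337 ]
```

```bash
python3 -m jog '[[[0.032,0.0148,-0.0091,0,0,0,-1],[0.032,0.0148,-0.0091,0,0,0,-1],[0.032,0.0148,-0.0091,0,0,0,-1],[0.032,0.0148,-0.0091,0,0,0,-1],[0.032,0.0148,-0.0091,0,0,0,-1],[0,0,0,0,0,0,-1],[0,0,0,0,0,0,-1]]]' ; python3 - <<'E'
from h import *
plan(T.w(0,.016,.006),TR)
snap("top","1");snap("side","1")
crop("top","1",140,110,300,200,5,"c4");crop("side","1",130,120,260,240,5,"c5")
E
```

```text
time: 3.68
position: [0.6115, 0.2569, 0.1684]
tool_rot: [1.963, 1.994, -0.439]
ft_force: [-0.5, -0.7, 0.4]
grip_width: 0.094
t 3.68 turn [-0.13  0.13  0.04] shift mm [ -1.1   1.  118.8] F [-0.5 -0.7  0.4] w 94.0
```

View pics/c5.png

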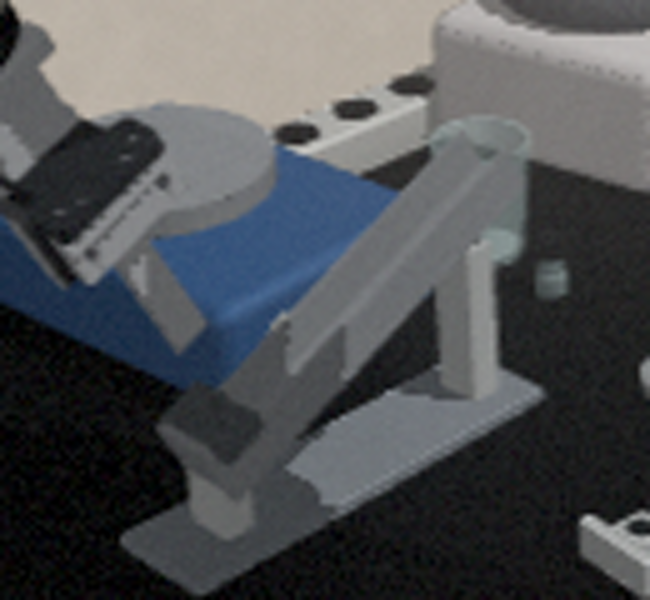

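```bash
python3 - <<'E'
from h import *
p,d=load("top","0"); w=cloud("top",d)
for a in(( 95,215),(120,220),(128,225),(120,265),(128,265),(70,240),(132,240)): print(a,w[a[0],a[1]].round(3))
E
```

```text
(95, 215) [0.808 0.138 0.074]
(120, 220) [0.733 0.124 0.074]
(128, 225) [0.709 0.11  0.074]
(120, 265) [ 0.73  -0.005  0.08 ]
(128, 265) [ 0.713 -0.005  0.054]
(70, 240) [0.876 0.065 0.089]
(132, 240) [0.706 0.069 0.04 ]
```

View pics/c4.png

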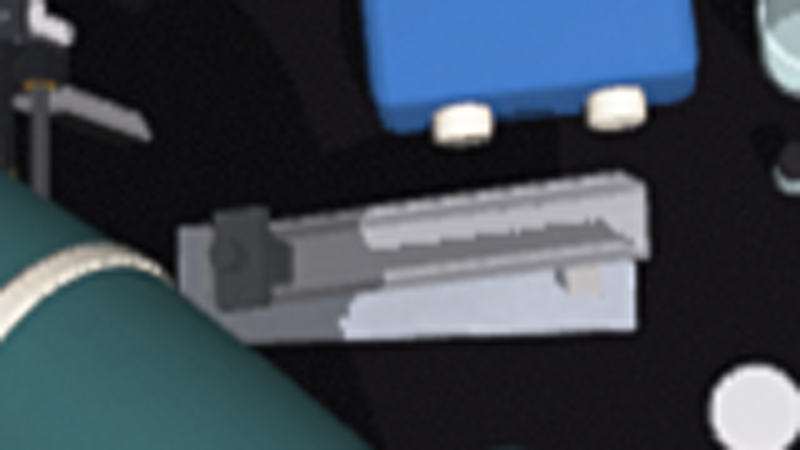

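```bash
python3 -m jog '[[[0,0,0.025,0,0,0,-1],[0,0,0.025,0,0,0,-1],[0,0,0.025,0,0,0,-1],[0,0,0.02,0,0,0,-1],[0,0,0.012,0,0,0,-1],[0,0,0.011,0,0,0,-1],[0,0,0,0,0,0,-1]]]'; python3 -m jog '[[[0,0,0,0,0,0,0],[0,0,0,0,0,0,0.5],[0,0,0,0,0,0,1],[0,0,0,0,0,0,1],[0,0,0,0,0,0,1],[0,0,0,0,0,0,1],[0,0,0,0,0,0,1],[0,0,0,0,0,0,1]]]' 30
```

```text
time: 4.37
position: [0.6127, 0.2033, 0.0621]
tool_rot: [1.963, 1.992, -0.439]
ft_force: [0.0, 0.5, 0.9]
grip_width: 0.0941
time: 5.03
position: [0.613, 0.2055, 0.0634]
tool_rot: [1.961, 1.994, -0.436]
ft_force: [-0.3, 0.7, 3.1]
grip_width: 0.0555
```

```bash
python3 -m jog '[[[0,0,-0.02,0,0,0,1],[0,0,-0.03,0,0,0,1],[0,0,-0.035,0,0,0,1],[0,0,-0.035,0,0,0,1],[0,0,0,0,0,0,1]]]'; python3 - <<'E'
from h import *
q=ray("top",[[307.0,205],[338.7,205],[339,235.5],[307.5,235.5]],.003);print(q.round(4),q.mean(0))
m=q.mean(0); e=q[0]-q[1]; 
R=tool([1,0.04,0],[0,0,-1])
plan([m[0],m[1],.13],R)
snap("top","2");crop("top","2",100,100,360,260,3,"c6")
E
```

```text
time: 5.45
position: [0.6126, 0.2607, 0.1776]
tool_rot: [1.961, 1.997, -0.425]
ft_force: [1.1, 2.1, -1.4]
grip_width: 0.0555
[[ 0.4923 -0.1255  0.003 ]
 [ 0.4909 -0.219   0.003 ]
 [ 0.4012 -0.2168  0.003 ]
 [ 0.4025 -0.1246  0.003 ]] [ 0.44672876 -0.17147007  0.003     ]
t 5.45 turn [ 0.03 24.76 -1.22] shift mm [-425.2 -183.    66.4] F [ 1.1  2.1 -1.4] w 55.5
```

View pics/c6.png

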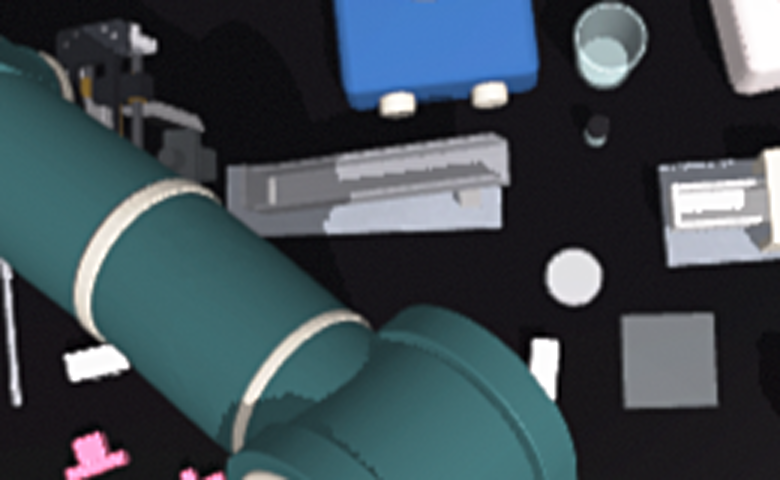

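```bash
python3 -m jog '[[[0,0,-0.015,0,6.19,-0.3,1],[0,0,-0.015,0,6.19,-0.3,1],[0,0,-0.015,0,6.19,-0.3,1],[0,0,-0.015,0,6.19,-0.3,1],[-0.032,-0.0141,0,0,0,0,1],[-0.032,-0.0141,0,0,0,0,1],[-0.032,-0.0141,0,0,0,0,1],[-0.032,-0.0141,0,0,0,0,1],[-0.032,-0.0141,0,0,0,0,1],[-0.032,-0.0141,0,0,0,0,1],[-0.032,-0.0141,0,0,0,0,1],[-0.032,-0.0141,0,0,0,0,1],[-0.032,-0.0141,0,0,0,0,1],[-0.032,-0.0141,0,0,0,0,1],[-0.032,-0.0141,0,0,0,0,1],[-0.032,-0.0141,0,0,0,0,1],[-0.020,-0.0070,0,0,0,0,1],[0,0,0,0,0,0,1],[0,0,0,0,0,0,1]]]'; python3 - <<'E'
from h import *
plan([.447,-.1712,.0345],tool([1,0.04,0],[0,0,-1]))
E
```

```text
time: 7.08
position: [0.4495, -0.1395, 0.2313]
tool_rot: [-2.184, -2.258, 0.013]
ft_force: [-0.0, 0.8, -2.1]
grip_width: 0.0558
t 7.08 turn [-0.35  0.3  -0.38] shift mm [-31.6  -3.8 215.6] F [-0.   0.8 -2.1] w 55.8
```

```bash
python3 -m jog '[[[-0.0316,-0.0038,0.03,-0.35,0.3,-0.38,1],[0,0,0.035,0,0,0,1],[0,0,0.035,0,0,0,1],[0,0,0.035,0,0,0,1],[0,0,0.035,0,0,0,1],[0,0,0.02,0,0,0,1],[0,0,0.015,0,0,0,1],[0,0,0.007,0,0,0,1],[0,0,0,0,0,0,1],[0,0,0,0,0,0,1]]]'; python3 - <<'E'
from h import *
plan([.447,-.1712,.033],tool([1,0.04,0],[0,0,-1]))
E
```

```text
time: 7.92
position: [0.4486, -0.1678, 0.0221]
tool_rot: [2.171, 2.27, 0.002]
ft_force: [0.3, 0.6, -1.6]
grip_width: 0.0553
t 7.92 turn [ 0.08 -0.01  0.26] shift mm [-3.3 -1.7  7.9] F [ 0.3  0.6 -1.6] w 55.3
```

```bash
python3 -m jog '[[[0,0,0.003,0,0,0,1],[0,0,0.002,0,0,0,1],[0,0,0.0015,0,0,0,1],[0,0,0,0,0,0,1],[0,0,0,0,0,0,1]]]';  python3 -m jog '[[[0,0,0.001,0,0,0,1],[0,0,0,0,0,0,1]]]'
```

```text
time: 8.33
position: [0.4486, -0.1685, 0.0156]
tool_rot: [2.171, 2.268, 0.001]
ft_force: [0.0, -0.8, -0.5]
grip_width: 0.0555
time: 8.5
position: [0.4487, -0.1686, 0.0154]
tool_rot: [2.171, 2.268, -0.0]
ft_force: [-7.3, 1.5, 25.7]
grip_width: 0.0554
```

```bash
python3 -m jog '[[[0,0,-0.0005,0,0,0,0.6],[0,0,0,0,0,0,0],[0,0,0,0,0,0,-1],[0,0,0,0,0,0,-1],[0,0,-0.02,0,0,0,-1],[0,0,-0.04,0,0,0,-1],[0,0,-0.04,0,0,0,-1],[0,0,-0.04,0,0,0,-1],[0,0,-0.04,0,0,0,-1],[0,0,0,0,0,0,1]]]'; python3 - <<'E'
from h import *
snap("top","3");snap("side","3");crop("top","3",260,120,420,260,5,"c7"); crop("side","3",240,100,370,220,5,"c8")
E
```

```text
time: 9.33
position: [0.4509, -0.1687, 0.2011]
tool_rot: [2.166, 2.263, 0.004]
ft_force: [0.7, 0.4, 0.8]
grip_width: 0.0899
```

View pics/c7.png

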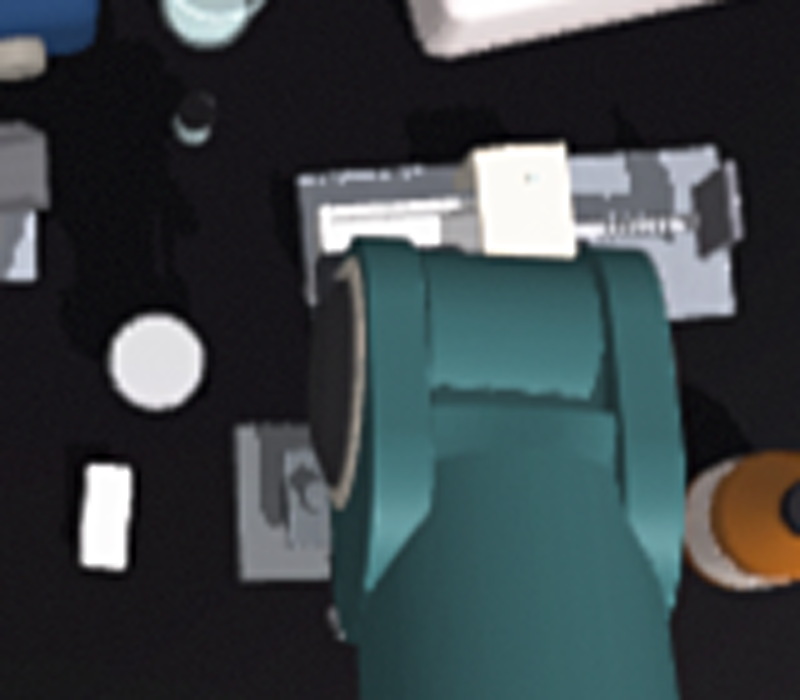

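View pics/c8.png

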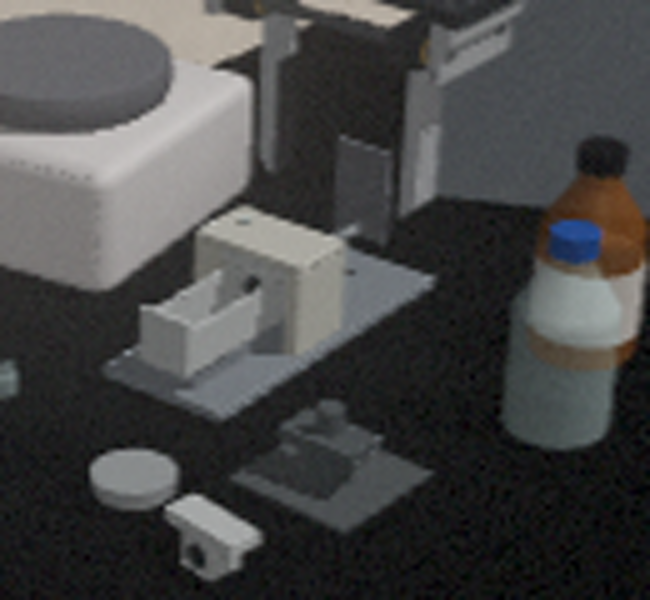

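```bash
cat >> h.py <<'E'
RD=Track([0.5974,-0.2812,0],np.radians(93.4),0)
RR=tool(RD.x,[0,0,-1])
E
python3 - <<'E'
from h import *
c=np.array([[668,120],[682,120],[672,228],[690,225]])/7+[310,135]-.43
print((RD.inv(ray("top",c,.105))*1000).round(1))
c=np.array([[312,100],[442,93],[460,312],[332,322]])/7+[310,135]-.43
print((RD.inv(ray("top",c,.077))*1000).round(1))
c=np.array([[98,180],[118,290]])/7+[310,135]-.43
print((RD.inv(ray("top",c,.055))*1000).round(1))
p,d=load("top","0"); q=RD.inv(cloud("top",d)[135:200,310:420].reshape(-1,3))*1000
k=(q[:,2]>85)&(q[:,1]<-60); print(np.percentile(q[k],[2,50,98],axis=0).round(1),k.sum())
# side view plate edges
E
```

```text
[[  22.2 -112.   105. ]
 [  21.8 -117.6  105. ]
 [ -21.2 -108.7  105. ]
 [ -20.5 -116.   105. ]]
[[ 46.7  22.1  77. ]
 [ 45.7 -30.8  77. ]
 [-44.4 -28.7  77. ]
 [-44.7  23.1  77. ]]
[[ 24.4 108.4  55. ]
 [-21.8 104.4  55. ]]
[[ -22.7 -116.2   86.4]
 [  -2.1 -111.9  100.8]
 [  19.5 -109.4  107.9]] 64
```

```bash
python3 - <<'E'
from h import *
plan(RD.w(0,-.175,.2),RR,grasp=False)
E
```

```text
t 9.43 turn [ 0.19  0.15 -0.94] shift mm [-295.9  141.9   -4. ] F [ 0.2 -0.1 -1.4] w 82.3
```

```bash
python3 -m jog '[[[-0.0296,0.0142,0,0,0,-0.1,1],[-0.0296,0.0142,0,0,0,-0.1,1],[-0.0296,0.0142,0,0,0,-0.1,1],[-0.0296,0.0142,0,0,0,-0.1,1],[-0.0296,0.0142,0,0,0,-0.1,1],[-0.0296,0.0142,0,0,0,-0.1,1],[-0.0296,0.0142,0,0,0,-0.1,1],[-0.0296,0.0142,0,0,0,-0.1,1],[-0.0296,0.0142,0,0,0,-0.1,1],[-0.0296,0.0142,0,0,0,-0.1,1],[0,0,0,0,0,0,1],[0,0,0,0,0,0,1]]]'; python3 - <<'E'
from h import *
plan(RD.w(0,-.135,.083),RR,grasp=False)
E
```

```text
time: 10.43
position: [0.6051, -0.4569, 0.1918]
tool_rot: [-2.152, -2.286, -0.001]
ft_force: [0.1, -0.1, -0.0]
grip_width: 0.0029
t 10.43 turn [-0.06 -0.13  0.06] shift mm [ 40.8   2.8 108.8] F [ 0.1 -0.1 -0. ] w 2.9
```

```bash
python3 -m jog '[[[0,0.0028,0.03,0,0,0,1],[0,0,0.03,0,0,0,1],[0,0,0.03,0,0,0,1],[0,0,0.018,0,0,0,1],[0.01,0,0,0,0,0,1],[0.01,0,0,0,0,0,1],[0.01,0,0,0,0,0,1],[0.005,0,0,0,0,0,1],[0,0,0,0,0,0,1]]]'; python3 - <<'E'
from h import *
print((RD.inv(bot.read_state()["position"])*1000).round(1)); 
snap("side","4"); crop("side","4",270,90,370,190,6,"c9")
E
```

```text
time: 11.18
position: [0.607, -0.4197, 0.0891]
tool_rot: [2.148, 2.288, 0.002]
ft_force: [0.2, 0.1, -0.6]
grip_width: 0.0007
[[   1.3 -138.8   89.1]]
```

View pics/c9.png

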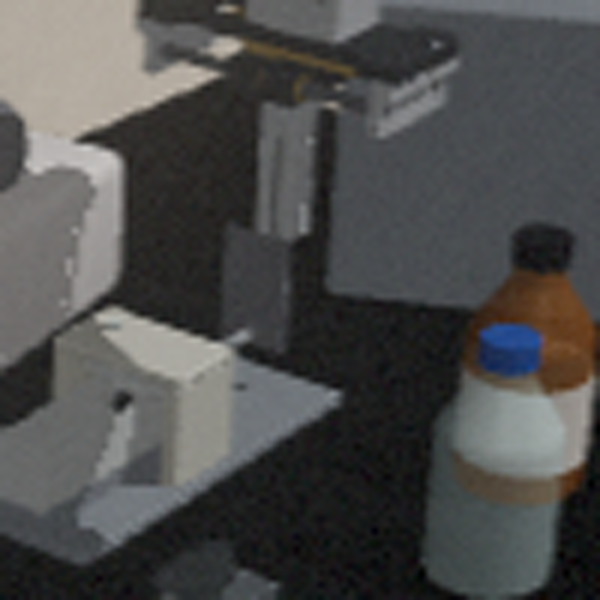

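```bash
python3 -m jog '[[[0,0,0.006,0,0,0,1],[0.005,0,0,0,0,0,1],[0.005,0,0,0,0,0,1],[0.005,0,0,0,0,0,1],[0.005,0,0,0,0,0,1],[0.005,0,0,0,0,0,1],[0,0,0,0,0,0,1]]]'; python3 - <<'E'
from h import *
print((RD.inv(bot.read_state()["position"])*1000).round(1))
E
```

```text
time: 11.82
position: [0.6044, -0.3956, 0.0812]
tool_rot: [2.151, 2.288, 0.001]
ft_force: [0.4, -1.6, -1.8]
grip_width: 0.0001
[[   0.2 -114.6   81.2]]
```

```bash
python3 -m jog '[[[0.005,0,0,0,0,0,1],[0.005,0,0,0,0,0,1],[0.005,0,0,0,0,0,1],[0.005,0,0,0,0,0,1],[0.005,0,0,0,0,0,1],[0.005,0,0,0,0,0,1],[0.003,0,0,0,0,0,1],[0,0,0,0,0,0,1]]]'; python3 - <<'E'
from h import *
print((RD.inv(bot.read_state()["position"])*1000).round(1))
snap("side","5"); crop("side","5",270,90,370,190,6,"c10")
E
```

```text
time: 12.48
position: [0.6025, -0.3629, 0.0812]
tool_rot: [2.151, 2.288, 0.001]
ft_force: [1.0, -4.9, -2.2]
grip_width: 0.0003
[[  0.2 -81.9  81.2]]
```

View pics/c10.png

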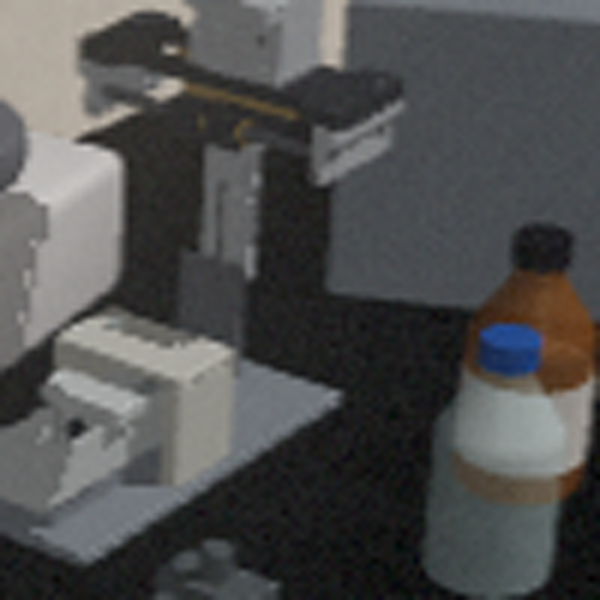

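Cell emerging at (100,390) in the crop. The force is 5 N, so I keep pushing in small steps until the hard stop shows.

```bash
python3 -m jog '[[[0.003,0,0,0,0,0,1],[0.003,0,0,0,0,0,1],[0.002,0,0,0,0,0,1],[0,0,0,0,0,0,1]]]';python3 -m jog '[[[0.002,0,0,0,0,0,1],[0,0,0,0,0,0,1]]]';python3 -m jog '[[[0.001,0,0,0,0,0,1],[0,0,0,0,0,0,1]]]'; python3 - <<'E'
from h import *
print((RD.inv(bot.read_state()["position"])*1000).round(1))
E
```

```text
time: 12.87
position: [0.6021, -0.3556, 0.0812]
tool_rot: [2.151, 2.287, 0.001]
ft_force: [0.9, -5.4, -1.2]
grip_width: 0.0004
time: 13.03
position: [0.6019, -0.3538, 0.0812]
tool_rot: [2.152, 2.287, 0.001]
ft_force: [1.8, -6.0, -1.5]
grip_width: 0.0005
time: 13.2
position: [0.6019, -0.353, 0.0812]
tool_rot: [2.152, 2.287, 0.001]
ft_force: [1.0, -5.6, -2.1]
grip_width: 0.0004
[[  0.2 -72.   81.2]]
```

```bash
python3 -m jog '[[[0.001,0,0,0,0,0,1],[0,0,0,0,0,0,1]]]';python3 -m jog '[[[0.001,0,0,0,0,0,1],[0,0,0,0,0,0,1]]]';python3 -m jog '[[[0.001,0,0,0,0,0,1],[0,0,0,0,0,0,1]]]'
```

```text
time: 13.37
position: [0.6018, -0.3526, 0.0812]
tool_rot: [2.152, 2.286, 0.001]
ft_force: [3.0, -8.1, -2.4]
grip_width: 0.0005
time: 13.53
position: [0.6018, -0.3525, 0.0813]
tool_rot: [2.152, 2.284, -0.0]
ft_force: [4.6, -13.1, -4.2]
grip_width: 0.0004
time: 13.7
position: [0.6018, -0.3524, 0.0813]
tool_rot: [2.152, 2.283, -0.001]
ft_force: [6.5, -16.9, -5.7]
grip_width: 0.0001
```

```bash
python3 -m jog '[[[-0.006,0,0,0,0,0,1],[-0.006,0,0,0,0,0,1],[-0.006,0,0,0,0,0,1],[-0.006,0,0,0,0,0,1],[-0.006,0,0,0,0,0,1],[-0.006,0,0,0,0,0,1],[-0.006,0,0,0,0,0,1],[-0.008,0,0,0,0,0,1],[-0.01,0,0,0,0,0,1],[-0.015,0,0,0,0,0,1],[-0.015,0,0,0,0,0,1],[0,0,-0.03,0,0,0,1],[0,0,-0.04,0,0,0,1],[0,0,-0.04,0,0,0,-1],[0,0,0,0,0,0,-1],[0,0,0,0,0,0,-1]]]'; python3 - <<'E'
from h import *
print((RD.inv(bot.read_state()["position"])*1000).round(1))
snap("side","6"); snap("top","6");crop("top","6",310,130,430,210,6,"c11")
crop("side","6",240,100,360,190,6,"c12")
E
```

```text
time: 15.03
position: [0.6081, -0.4398, 0.1936]
tool_rot: [2.149, 2.285, 0.003]
ft_force: [-0.5, -0.2, -1.5]
grip_width: 0.0169
[[   1.3 -159.   193.6]]
```

View pics/c11.png

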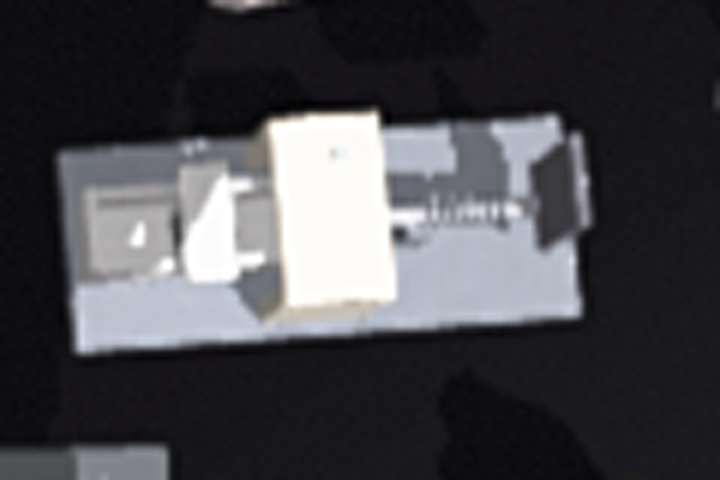

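View pics/c12.png

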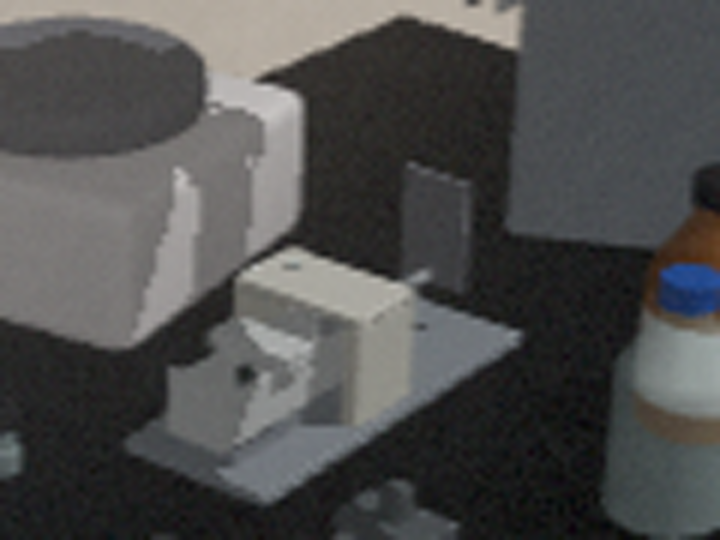

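```bash
python3 - <<'E'
from h import *
c=np.array([[180,167],[228,163],[239,277],[188,283]])/6+[310,130]-.42
q=RD.inv(ray("top",c,.065))*1000; print(q.round(1),q.mean(0)); 
plan(RD.w(0,.053,.2),RR,grasp=False)
plan(RD.w(0,.053,.062),RR)
E
```

```text
[[ 27.4  63.5  65. ]
 [ 27.7  40.5  65. ]
 [-27.5  40.7  65. ]
 [-28.6  65.   65. ]] [-0.24957105 52.43929474 65.        ]
t 15.13 turn [ 0.04 -0.03  0.12] shift mm [ 2.115e+02  1.000e-01 -9.800e+00] F [-0.5 -0.6 -0.4] w 24.8
t 15.13 turn [ 0.04 -0.03  0.12] shift mm [2.115e+02 1.000e-01 1.470e+02] F [-0.5 -0.6 -0.4] w 24.8
```

```bash
python3 -m jog '[[[0.03,0,0,0,0,0,-1],[0.03,0,0,0,0,0,-1],[0.03,0,0,0,0,0,-1],[0.03,0,0,0,0,0,-1],[0.03,0,0,0,0,0,-1],[0.03,0,0,0,0,0,-1],[0.031,0,0,0,0,0,-1],[0,0,0,0,0,0,-1],[0,0,0,0,0,0,-1]]]'; python3 - <<'E'
from h import *
plan(RD.w(0,.0525,.062),RR)
E
```

```text
time: 15.88
position: [0.5938, -0.2271, 0.1902]
tool_rot: [-2.149, -2.291, -0.001]
ft_force: [-0.0, -1.1, -0.7]
grip_width: 0.085
t 15.88 turn [ 0.   -0.04  0.28] shift mm [ -1.7   0.4 147. ] F [-0.  -1.1 -0.7] w 85.0
```

```bash
python3 -m jog '[[[-0.001,0,0.035,0,0,0.2,-1],[0,0,0.035,0,0,0,-1],[0,0,0.03,0,0,0,-1],[0,0,0.025,0,0,0,-1],[0,0,0.015,0,0,0,-1],[0,0,0.007,0,0,0,-1],[0,0,0,0,0,0,-1],[0,0,0,0,0,0,0],[0,0,0,0,0,0,1],[0,0,0,0,0,0,1],[0,0,0,0,0,0,1],[0,0,0,0,0,0,1],[0,0,0,0,0,0,1],[0,0,0,0,0,0,1]]]' 25; python3 - <<'E'
from h import *
print((RD.inv(bot.read_state()["position"])*1000).round(1))
E
```

```text
time: 17.05
position: [0.5945, -0.23, 0.0444]
tool_rot: [2.155, 2.283, 0.001]
ft_force: [-0.5, -0.3, 4.5]
grip_width: 0.0557
[[ 0.2 51.3 44.4]]
```

```bash
python3 -m jog '[[[0,0,-0.015,0,0,0,1],[0,0,-0.03,0,0,0,1],[0,0,-0.035,0,0,0,1],[0,0,-0.035,0,0,0,1],[0,0,-0.035,0,0,0,1],[0,0,-0.03,0,0,0,1],[0,0,0,0,0,0,1]]]'; python3 - <<'E'
from h import *
plan(T.w(0,.020,.11),TR)
E
```

```text
time: 17.63
position: [0.5962, -0.2297, 0.2313]
tool_rot: [2.15, 2.279, 0.006]
ft_force: [-0.4, -0.5, -0.2]
grip_width: 0.0556
t 17.63 turn [  1.01 -24.78   2.28] shift mm [ 462.3   23.9 -133.6] F [-0.4 -0.5 -0.2] w 55.6
```

```bash
python3 -m jog '[[[0,0,-0.015,0.25,-6.2,0.57,1],[0,0,-0.02,0.25,-6.2,0.57,1],[0,0,-0.03,0.25,-6.2,0.57,1],[0,0,-0.035,0.25,-6.2,0.57,1],[0,0,-0.033,0,0,0,1],[0,0,0,0,0,0,1]]]'; python3 - <<'E'
from h import *
plan(T.w(0,.020,.11),TR)
E
```

```text
time: 18.13
position: [0.5957, -0.1907, 0.358]
tool_rot: [1.957, 2.001, -0.432]
ft_force: [0.5, -0.4, 0.2]
grip_width: 0.0556
t 18.13 turn [ 0.16 -0.07  0.33] shift mm [480.4  23.8  -2.2] F [ 0.5 -0.4  0.2] w 55.6
```

```bash
python3 -m jog '[[[0.032,0.0016,0,0,0,0,1],[0.032,0.0016,0,0,0,0,1],[0.032,0.0016,0,0,0,0,1],[0.032,0.0016,0,0,0,0,1],[0.032,0.0016,0,0,0,0,1],[0.032,0.0016,0,0,0,0,1],[0.032,0.0016,0,0,0,0,1],[0.032,0.0016,0,0,0,0,1],[0.032,0.0016,0,0,0,0,1],[0.032,0.0016,0,0,0,0,1],[0.032,0.0016,0,0,0,0,1],[0.032,0.0016,0,0,0,0,1],[0.032,0.0016,0,0,0,0,1],[0.032,0.0016,0,0,0,0,1],[0.032,0.0016,0,0,0,0,1],[0,0,0,0,0,0,1],[0,0,0,0,0,0,1]]]'; python3 - <<'E'
from h import *
plan(T.w(0,.020,.0095),TR)
E
```

```text
time: 19.55
position: [0.6089, 0.2413, 0.1489]
tool_rot: [1.965, 2.004, -0.441]
ft_force: [1.0, -0.3, -0.0]
grip_width: 0.0554
t 19.55 turn [-0.43 -0.19  0.32] shift mm [ 0.8  3.9 91. ] F [ 1.  -0.3 -0. ] w 55.4
```

```bash
python3 -m jog '[[[0.0008,0.0039,0.02,-0.43,-0.19,0.32,1],[0,0,0.025,0,0,0,1],[0,0,0.015,0,0,0,1],[0,0,0,0,0,0,1],[0,0,0,0,0,0,1]]]'; python3 - <<'E'
from h import *
plan(T.w(0,.020,.0095),TR)
snap("side","7");crop("side","7",130,160,230,240,7,"c13")
E
```

```text
time: 19.97
position: [0.6141, 0.2143, 0.0954]
tool_rot: [1.966, 1.989, -0.435]
ft_force: [-0.5, 0.9, -0.4]
grip_width: 0.056
t 19.97 turn [-0.    0.05 -0.23] shift mm [ 2.8 -0.9 31.1] F [-0.5  0.9 -0.4] w 56.0
```

View pics/c13.png

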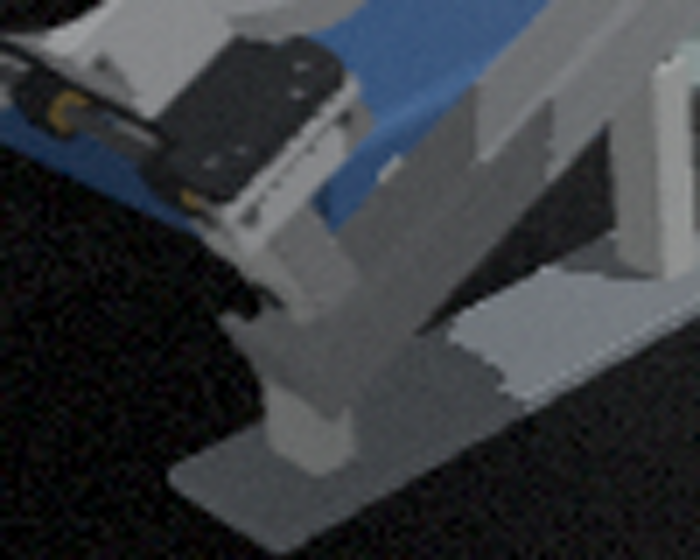

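```bash
python3 -m jog '[[[0,-0.0009,0.012,0,0,0,1],[0,0,0.008,0,0,0,1],[0,0,0,0,0,0,1]]]';python3 -m jog '[[[0,0,0.006,0,0,0,1],[0,0,0.004,0,0,0,1],[0,0,0,0,0,0,1],[0,0,0,0,0,0,1]]]'; python3 - <<'E'
from h import *
plan(T.w(0,.020,.0095),TR)
E
```

```text
time: 20.27
position: [0.6128, 0.2055, 0.0754]
tool_rot: [1.965, 1.99, -0.436]
ft_force: [-1.1, 0.2, -0.0]
grip_width: 0.0558
time: 20.6
position: [0.6132, 0.2024, 0.0675]
tool_rot: [1.965, 1.991, -0.434]
ft_force: [0.6, -0.2, -0.5]
grip_width: 0.0559
t 20.6 turn [ 0.04  0.05 -0.17] shift mm [1.8 0.2 0.8] F [ 0.6 -0.2 -0.5] w 55.9
```

Inside the slot with no side force; release.

```bash
python3 -m jog '[[[0,0,0.0012,0,0,0,1],[0,0,0,0,0,0,1],[0,0,0,0,0,0,0.5],[0,0,0,0,0,0,0],[0,0,0,0,0,0,-1],[0,0,0,0,0,0,-1],[0,0,0,0,0,0,-1],[0,0,-0.015,0,0,0,-1],[0,0,-0.03,0,0,0,-1],[0,0,-0.04,0,0,0,-1],[0,0,-0.04,0,0,0,-1],[0,0,0,0,0,0,-1]]]'; python3 - <<'E'
from h import *
snap("side","8");crop("side","8",130,140,250,240,6,"c14")
snap("top","8");crop("top","8",110,130,310,270,4,"c15")
E
```

```text
time: 21.6
position: [0.6127, 0.2607, 0.1879]
tool_rot: [1.964, 1.994, -0.42]
ft_force: [-0.1, -0.3, 0.5]
grip_width: 0.094
```

View pics/c14.png

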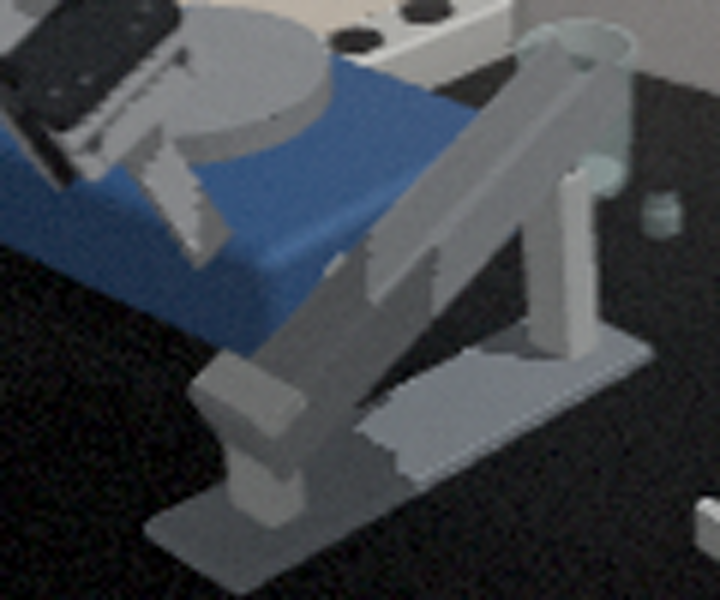

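View pics/c15.png

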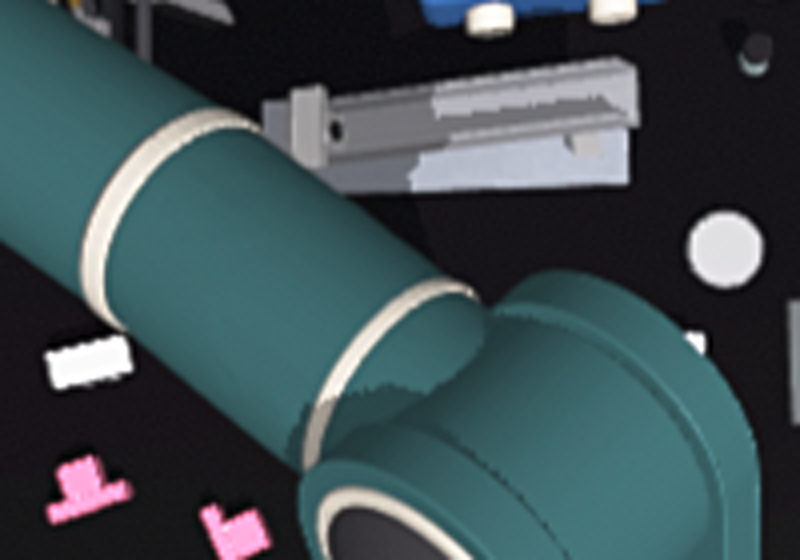

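```bash
cat >> h.py <<'E'
def cells(tag,z=None,cam_="top",box=(118,200,300,250),thr=80):
    p,d=load("top",tag); w=cloud("top",d); g=p.astype(int)
    m=((g.min(2)>thr)&(g[:,:,0]-g[:,:,1]<40)).astype(np.uint8); a=np.zeros_like(m); a[box[1]:box[3],box[0]:box[2]]=1; m*=a
    cs,_=cv2.findContours(m,cv2.RETR_EXTERNAL,cv2.CHAIN_APPROX_NONE)
    for c in cs:
        if cv2.contourArea(c)<60: continue
        mk=np.zeros_like(m);cv2.drawContours(mk,[c],-1,1,-1); zz=np.nanpercentile(w[:,:,2][mk>0],60); zt=.034 if zz>.029 else .024
        q=ray("top",c[:,0,:],zt); print(cv2.boundingRect(c),round(zz,4),cv2.minAreaRect((q[:,:2]*1000).astype(np.float32)))
E
python3 - <<'E'
from h import *
cells("8"); print(bot.read_state()["qpos"].round(2))
a=np.radians(103.4); print("A"); plan([.4519,.382,.15],tool([np.cos(a),np.sin(a),0],[0,0,-1]))
E
```

```text
(121, 214, 22, 14) 0.033 ((451.8414001464844, 381.89532470703125), (30.269990921020508, 60.368675231933594), 13.357336044311523)
(186, 200, 43, 48) 0.6669 ((449.4201354980469, 179.75039672851562), (43.164730072021484, 173.72454833984375), 45.986083984375)
[-0.16  0.77 -0.77  1.35  0.79  1.59 -0.99]
A
t 21.7 turn [17.03 20.8  76.09] shift mm [-127.  -159.2   50.9] F [-0.5 -0.4 -0.9] w 93.7
```

```bash
python3 -m jog '[[[0,0,0,1.31,1.6,5.85,-1],[0,0,0,1.31,1.6,5.85,-1],[0,0,0,1.31,1.6,5.85,-1],[0,0,0,1.31,1.6,5.85,-1],[0,0,0,1.31,1.6,5.85,-1],[0,0,0,1.31,1.6,5.85,-1],[0,0,0,1.31,1.6,5.85,-1],[0,0,0,1.31,1.6,5.85,-1],[0,0,0,1.31,1.6,5.85,-1],[0,0,0,1.31,1.6,5.85,-1],[0,0,0,1.31,1.6,5.85,-1],[0,0,0,1.31,1.6,5.85,-1],[0,0,0,1.31,1.6,5.85,-1],[0,0,0,0,0,0,-1],[0,0,0,0,0,0,-1]]]'; python3 - <<'E'
from h import *
print(bot.read_state()["qpos"].round(2))
a=np.radians(103.4); print("A"); plan([.4519,.382,.09],tool([np.cos(a),np.sin(a),0],[0,0,-1]))
E
```

```text
time: 22.95
position: [0.6121, 0.2539, 0.1797]
tool_rot: [3.117, 0.369, -0.006]
ft_force: [-0.3, -0.9, -0.0]
grip_width: 0.0941
[ 0.01  0.6  -0.67  1.51  0.39  1.17 -2.06]
A
t 22.95 turn [0.15 0.25 0.1 ] shift mm [-126.1 -161.7  108.5] F [-0.3 -0.9 -0. ] w 94.1
```

```bash
python3 -m jog '[[[-0.018,-0.0231,0,0,0,0,-1],[-0.018,-0.0231,0,0,0,0,-1],[-0.018,-0.0231,0,0,0,0,-1],[-0.018,-0.0231,0.02,0,0,0,-1],[-0.018,-0.0231,0.03,0,0,0,-1],[-0.018,-0.0231,0.03,0,0,0,-1],[-0.018,-0.0231,0.028,0,0,0,-1],[0,0,0,0,0,0,-1],[0,0,0,0,0,0,-1]]]'; python3 - <<'E'
from h import *
a=np.radians(103.4); print("A"); plan([.4519,.382,.031],tool([np.cos(a),np.sin(a),0],[0,0,-1]))
snap("side","9");crop("side","9",90,230,230,340,5,"c16")
E
```

```text
time: 23.7
position: [0.4502, 0.3835, 0.071]
tool_rot: [3.116, 0.376, -0.01]
ft_force: [0.7, 0.2, 0.9]
grip_width: 0.0938
A
t 23.7 turn [0.15 0.37 0.37] shift mm [ 1.3  1.9 58.8] F [0.7 0.2 0.9] w 93.8
```

View pics/c16.png

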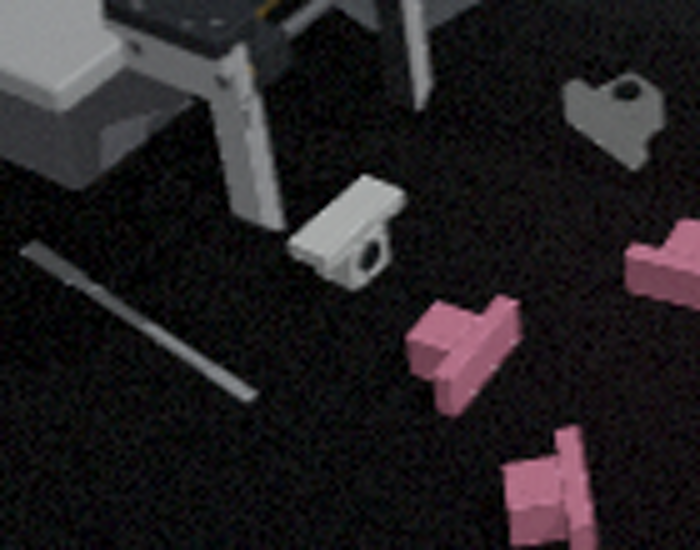

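```bash
python3 - <<'E'
from h import *
print(ray("top",[[101.5,182],[106,233],[104,215]],0.003).round(3))
E
```

```text
[[0.57  0.482 0.003]
 [0.418 0.465 0.003]
 [0.471 0.472 0.003]]
```

```bash
python3 -m jog '[[[0.0013,0.0019,0.02,0,0.3,0.37,-0.7],[0,0,0.02,0,0,0,-0.7],[0,0,0.012,0,0,0,-0.7],[0,0,0.0065,0,0,0,-0.7],[0,0,0,0,0,0,-0.7],[0,0,0,0,0,0,0],[0,0,0,0,0,0,1],[0,0,0,0,0,0,1],[0,0,0,0,0,0,1],[0,0,0,0,0,0,1],[0,0,0,0,0,0,1],[0,0,0,0,0,0,1]]]' 25; python3 - <<'E'
from h import *
s=bot.read_state(); print("grasp z",s["position"][2]+bot.tcp_to_grasp)
E
```

```text
time: 24.75
position: [0.4545, 0.3812, 0.0146]
tool_rot: [3.121, 0.355, 0.005]
ft_force: [-1.2, -0.9, 6.8]
grip_width: 0.0552
grasp z 0.03335625592184013
```

```bash
python3 -m jog '[[[0,0,-0.015,0,0,0,1],[0,0,-0.03,0,0,0,1],[0,0,-0.035,0,0,0,1],[0,0,-0.035,0,0,0,1],[0,0,-0.035,0,0,0,1],[0,0,-0.03,0,0,0,1],[0,0,0,0,0,0,1]]]'; python3 - <<'E'
from h import *
plan(T.w(0,.044,.10),TR)
E
```

```text
time: 25.33
position: [0.4548, 0.3831, 0.2008]
tool_rot: [-3.118, -0.356, -0.015]
ft_force: [0.2, 0.0, -0.1]
grip_width: 0.0558
t 25.33 turn [-16.68 -21.52 -76.65] shift mm [-132.   155.7  108.5] F [ 0.2  0.  -0.1] w 55.8
```

```bash
python3 -m jog '[[[0,0,0,-1.28,-1.655,-5.9,1],[0,0,0,-1.28,-1.655,-5.9,1],[0,0,0,-1.28,-1.655,-5.9,1],[0,0,0,-1.28,-1.655,-5.9,1],[0,0,0,-1.28,-1.655,-5.9,1],[0,0,0,-1.28,-1.655,-5.9,1],[0,0,0,-1.28,-1.655,-5.9,1],[0,0,0,-1.28,-1.655,-5.9,1],[0,0,0,-1.28,-1.655,-5.9,1],[0,0,0,-1.28,-1.655,-5.9,1],[0,0,0,-1.28,-1.655,-5.9,1],[0,0,0,-1.28,-1.655,-5.9,1],[0,0,0,-1.28,-1.655,-5.9,1],[-0.022,0.026,0,0,0,0,1],[-0.022,0.026,0,0,0,0,1],[-0.022,0.026,0,0,0,0,1],[-0.022,0.026,0,0,0,0,1],[-0.022,0.026,0,0,0,0,1],[-0.022,0.026,0,0,0,0,1],[0,0,0.02,0,0,0,1]]]'; python3 -m jog '[[[0,0,0.03,0,0,0,1],[0,0,0.02,0,0,0,1],[0,0,0,0,0,0,1],[0,0,0,0,0,0,1]]]'; python3 - <<'E'
from h import *
plan(T.w(0,.044,.0108),TR); print(bot.read_state()["qpos"].round(2))
E
```

```text
time: 27.0
position: [0.617, 0.2524, 0.2353]
tool_rot: [1.969, 1.988, -0.439]
ft_force: [1.5, 0.1, -0.8]
grip_width: 0.0556
time: 27.33
position: [0.6117, 0.2341, 0.1861]
tool_rot: [1.962, 1.996, -0.448]
ft_force: [-0.0, 1.0, -0.2]
grip_width: 0.0557
t 27.33 turn [-0.43  0.25  0.18] shift mm [ -0.9   1.1 120.4] F [-0.   1.  -0.2] w 55.7
[-0.11  0.77 -0.81  1.37  0.81  1.6  -0.98]
```

```bash
python3 -m jog '[[[-0.0009,0.0011,0.03,-0.4,0.25,0.18,1],[0,0,0.03,0,0,0,1],[0,0,0.02,0,0,0,1],[0,0,0.008,0,0,0,1],[0,0,0,0,0,0,1],[0,0,0,0,0,0,1]]]'; python3 - <<'E'
from h import *
plan(T.w(0,.044,.0108),TR)
E
```

```text
time: 27.83
position: [0.6138, 0.1978, 0.108]
tool_rot: [1.963, 1.995, -0.431]
ft_force: [-0.8, 1.2, -0.7]
grip_width: 0.0557
t 27.83 turn [ 0.11 -0.09  0.  ] shift mm [-0.9 -0.4 34.3] F [-0.8  1.2 -0.7] w 55.7
```

```bash
python3 -m jog '[[[-0.0005,0,0.012,0,0,0,1],[0,0,0.01,0,0,0,1],[0,0,0.008,0,0,0,1],[0,0,0.003,0,0,0,1],[0,0,0,0,0,0,1],[0,0,0,0,0,0,1]]]'; python3 - <<'E'
from h import *
plan(T.w(0,.044,.0108),TR)
E
```

```text
time: 28.33
position: [0.6137, 0.1819, 0.0765]
tool_rot: [1.963, 1.995, -0.434]
ft_force: [-0.5, -0.4, 0.9]
grip_width: 0.0555
t 28.33 turn [ 0.03 -0.02  0.01] shift mm [ 0.1 -0.  -1. ] F [-0.5 -0.4  0.9] w 55.5
```

```bash
python3 -m jog '[[[0,0,0,0,0,0,0.5],[0,0,0,0,0,0,0],[0,0,0,0,0,0,-1],[0,0,0,0,0,0,-1],[0,0,0,0,0,0,-1],[0,0,-0.015,0,0,0,-1],[0,0,-0.03,0,0,0,-1],[0,0,-0.04,0,0,0,-1],[0,0,-0.04,0,0,0,-1],[0,0,0,0,0,0,-1]]]'; python3 - <<'E'
from h import *
snap("side","10");crop("side","10",130,140,250,240,6,"c17")
snap("top","10");crop("top","10",110,130,310,270,4,"c18"); cells("10")
E
```

```text
time: 29.17
position: [0.6132, 0.2405, 0.1979]
tool_rot: [1.962, 1.998, -0.42]
ft_force: [0.1, 0.2, -0.3]
grip_width: 0.094
(198, 200, 43, 50) 0.6718 ((445.5386047363281, 143.9880828857422), (40.77223205566406, 176.17767333984375), 47.292903900146484)
```

View pics/c17.png

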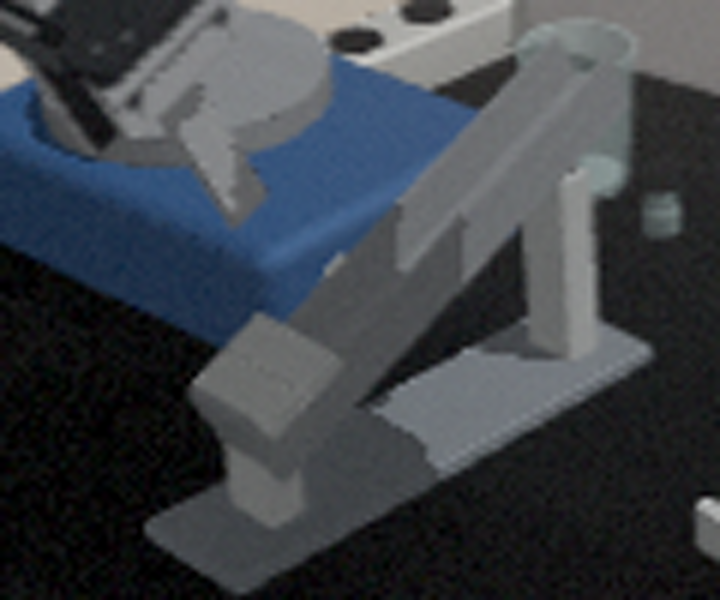

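View pics/c18.png

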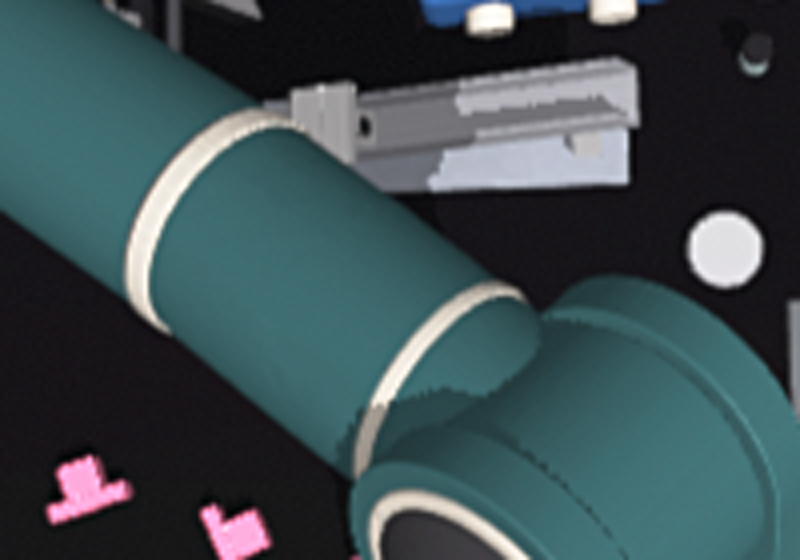

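```bash
python3 - <<'E'
from h import *
print(proj("side",[[.438,-.045,.034],[.434,.224,.024],[.425,.076,.024]]).round(1))
crop("side","10",130,160,330,310,4,"c19")
plan([.438,-.045,.10],tool([1,-.0,0],[0,0,-1]))
E
```

```text
[[281.1 203.5]
 [213.  249. ]
 [255.5 225.8]]
t 29.27 turn [ 0.39 24.86  0.94] shift mm [-281.4 -174.9  111. ] F [-0.  -0.1 -0.6] w 94.2
```

View pics/c19.png

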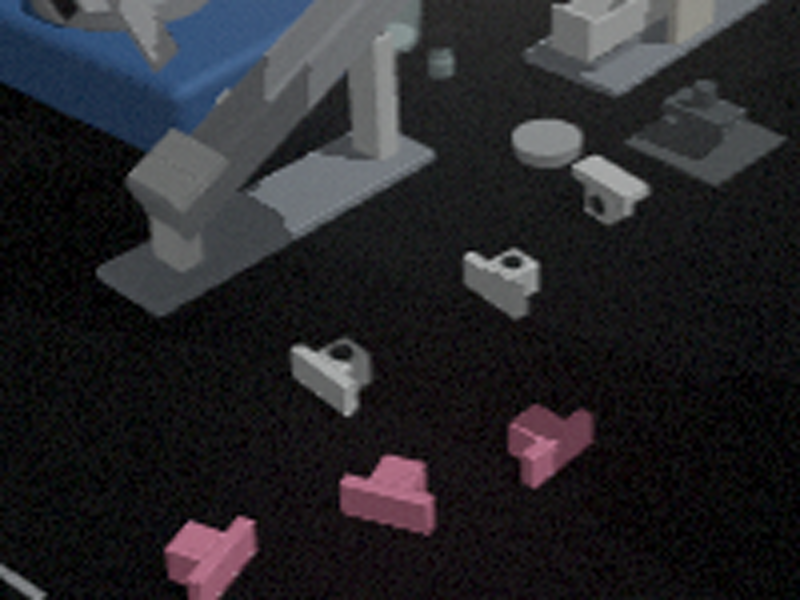

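```bash
python3 -m jog '[[[0,0,-0.01,0.1,6.2,0.23,-1],[0,0,-0.01,0.1,6.2,0.23,-1],[0,0,0,0.1,6.2,0.23,-1],[0,0,0,0.1,6.2,0.23,-1],[-0.0281,-0.0175,0,0,0,0,-1],[-0.0281,-0.0175,0,0,0,0,-1],[-0.0281,-0.0175,0,0,0,0,-1],[-0.0281,-0.0175,0,0,0,0,-1],[-0.0281,-0.0175,0,0,0,0,-1],[-0.0281,-0.0175,0,0,0,0,-1],[-0.0281,-0.0175,0,0,0,0,-1],[-0.0281,-0.0175,0,0,0,0,-1],[-0.0281,-0.0175,0,0,0,0,-1],[-0.0281,-0.0175,0,0,0,0,-1],[0,0,0.03,0,0,0,-1],[0,0,0.03,0,0,0,-1],[0,0,0.03,0,0,0,-1],[0,0,0,0,0,0,-1],[0,0,0,0,0,0,-1]]]'; python3 - <<'E'
from h import *
plan([.4382,-.045,.031],tool([1,-.021,0],[0,0,-1]))
snap("side","11");crop("side","11",230,150,330,240,7,"c20")
snap("top","11");cells("11");crop("top","11",110,130,310,270,4,"c21")
E
```

```text
time: 30.85
position: [0.4363, -0.0383, 0.1195]
tool_rot: [-2.219, -2.219, 0.007]
ft_force: [0.3, -1.0, 0.6]
grip_width: 0.0942
t 30.85 turn [-0.31  0.07  1.2 ] shift mm [ -6.6   2.  107.3] F [ 0.3 -1.   0.6] w 94.2
(232, 218, 14, 21) 0.0238 ((425.2630920410156, 75.73545837402344), (36.25053024291992, 58.23183822631836), 84.8077392578125)
(181, 216, 14, 21) 0.0232 ((434.35040283203125, 223.60751342773438), (57.936405181884766, 37.567874908447266), 0.1467444896697998)
```

View pics/c20.png

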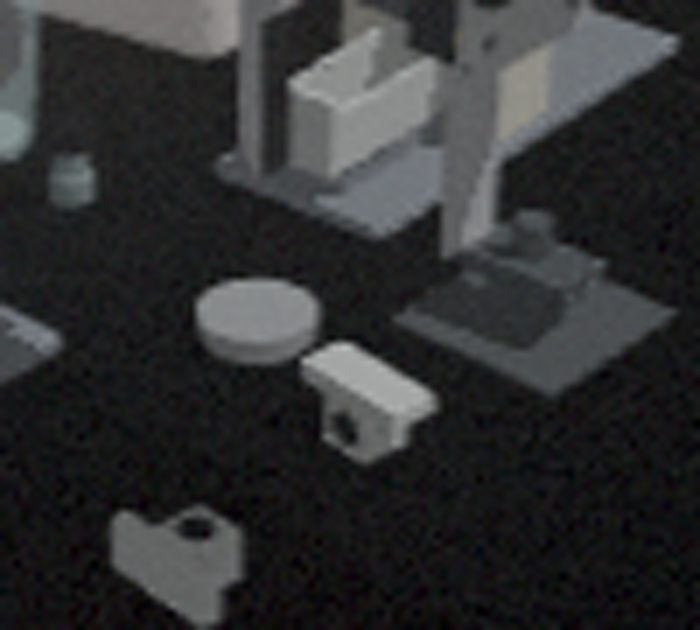

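View pics/c21.png

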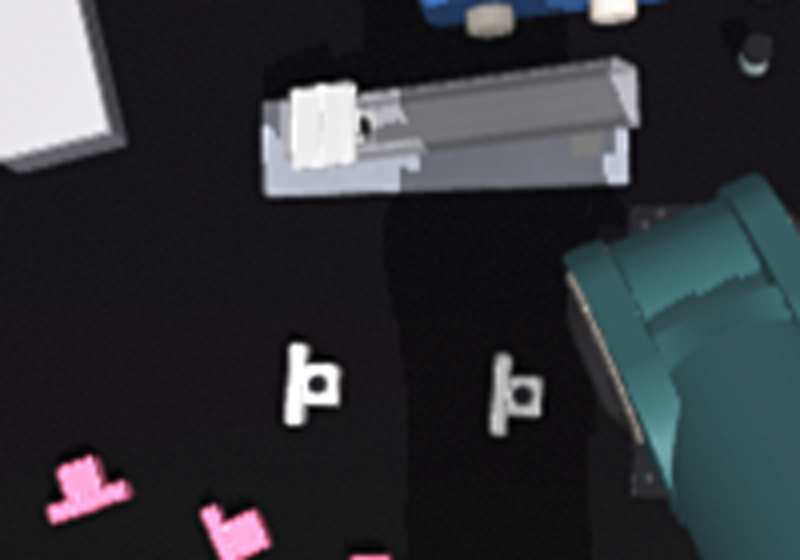

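```bash
python3 - <<'E'
from h import *
p,d=load("top","0")
m=(p.min(2)>110).astype(np.uint8); a=np.zeros_like(m);a[178:206,277:306]=1;m*=a
c=max(cv2.findContours(m,0,1)[0],key=cv2.contourArea); (u,v),r=cv2.minEnclosingCircle(c); print(u,v,r,ray("top",[[u,v],[u,v+r]],.012).round(4))
E
python3 -m jog '[[[-0.0066,0.002,0.03,-0.3,0,1.2,-0.4],[0,0,0.02,0,0,0,-0.4],[0,0,0,0,0,0,-0.4],[0,0,0,0,0,0,-0.4]]]'
python3 - <<'E'
from h import *
plan([.4382,-.045,.031],tool([1,-.021,0],[0,0,-1]))
snap("side","12");crop("side","12",230,150,330,240,7,"c22")
E
```

```text
290.80950927734375 191.88095092773438 9.436758995056152 [[ 0.5308 -0.078   0.012 ]
 [ 0.5029 -0.0774  0.012 ]]
time: 31.28
position: [0.4396, -0.0453, 0.0709]
tool_rot: [2.242, 2.195, 0.0]
ft_force: [-0.8, -0.7, -0.1]
grip_width: 0.0707
t 31.28 turn [ 0.16  0.15 -0.01] shift mm [ 0.2 -1.4 58.7] F [-0.8 -0.7 -0.1] w 70.7
```

View pics/c22.png

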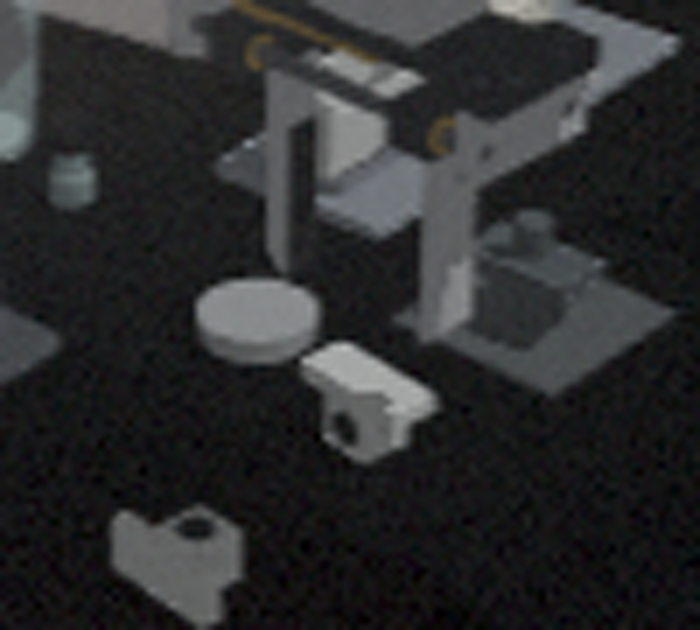

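```bash
python3 -m jog '[[[0,-0.0014,0.02,0,0,0,-0.4],[0,0,0.02,0,0,0,-0.4],[0,0,0.01,0,0,0,-0.4],[0,0,0.0085,0,0,0,-0.4],[0,0,0,0,0,0,-0.4],[0,0,0,0,0,0,0.2],[0,0,0,0,0,0,1],[0,0,0,0,0,0,1],[0,0,0,0,0,0,1],[0,0,0,0,0,0,1],[0,0,0,0,0,0,1]]]' 25; python3 - <<'E'
from h import *
s=bot.read_state(); print("grasp z",s["position"][2]+bot.tcp_to_grasp)
E
python3 -m jog '[[[0,0,-0.015,0,0,0,1],[0,0,-0.03,0,0,0,1],[0,0,-0.035,0,0,0,1],[0,0,-0.035,0,0,0,1],[0,0,-0.035,0,0,0,1],[0,0,-0.03,0,0,0,1],[0,0,0,0,0,0,1]]]'; python3 - <<'E'
from h import *
plan(T.w(0,.068,.10),TR)
E
```

```text
time: 32.25
position: [0.4385, -0.0458, 0.0121]
tool_rot: [2.242, 2.193, 0.001]
ft_force: [-0.4, 0.6, 9.0]
grip_width: 0.056
grasp z 0.030881638107540268
time: 32.83
position: [0.4395, -0.0451, 0.196]
tool_rot: [2.238, 2.19, 0.003]
ft_force: [-0.7, -0.0, -0.6]
grip_width: 0.0561
t 32.83 turn [-1.000e-02 -2.465e+01 -2.210e+00] shift mm [229.9 177.7 -76.5] F [-0.7 -0.  -0.6] w 56.1
```

```bash
python3 -m jog '[[[0,0,-0.02,0,-6.16,-0.55,1],[0,0,-0.02,0,-6.16,-0.55,1],[0,0,-0.02,0,-6.16,-0.55,1],[0,0,-0.02,0,-6.16,-0.55,1],[0.0256,0.0197,0,0,0,0,1],[0.0256,0.0197,0,0,0,0,1],[0.0256,0.0197,0,0,0,0,1],[0.0256,0.0197,0,0,0,0,1],[0.0256,0.0197,0,0,0,0,1],[0.0256,0.0197,0,0,0,0,1],[0.0256,0.0197,0,0,0,0,1],[0.0256,0.0197,0,0,0,0,1],[0.0256,0.0197,0,0,0,0,1],[0,0,0,0,0,0,1],[0,0,0,0,0,0,1]]]'; python3 - <<'E'
from h import *
plan(T.w(0,.068,.0079),TR)
E
```

```text
time: 34.08
position: [0.6105, 0.1808, 0.1707]
tool_rot: [1.966, 2.002, -0.44]
ft_force: [-0.0, 0.2, -0.3]
grip_width: 0.056
t 34.08 turn [-0.38 -0.21  0.24] shift mm [16.9  3.2 86.9] F [-0.   0.2 -0.3] w 56.0
```

```bash
python3 -m jog '[[[0.0169,0.0032,0.01,-0.38,-0.21,0.24,1],[0,0,0.025,0,0,0,1],[0,0,0.015,0,0,0,1],[0,0,0,0,0,0,1],[0,0,0,0,0,0,1]]]'; python3 - <<'E'
from h import *
plan(T.w(0,.068,.0079),TR)
E
```

```text
time: 34.5
position: [0.6141, 0.1725, 0.12]
tool_rot: [1.966, 1.99, -0.435]
ft_force: [-0.2, -0.1, 0.1]
grip_width: 0.0562
t 34.5 turn [ 0.01  0.06 -0.2 ] shift mm [ 3.1 -0.3 37.3] F [-0.2 -0.1  0.1] w 56.2
```

```bash
python3 -m jog '[[[0.0015,-0.0003,0.012,0,0,0,1],[0,0,0.012,0,0,0,1],[0,0,0.008,0,0,0,1],[0,0,0.004,0,0,0,1],[0,0,0,0,0,0,1],[0,0,0,0,0,0,1]]]'; python3 - <<'E'
from h import *
plan(T.w(0,.068,.0079),TR)
E
```

```text
time: 35.0
position: [0.6141, 0.16, 0.0863]
tool_rot: [1.964, 1.991, -0.434]
ft_force: [0.2, -0.1, 0.3]
grip_width: 0.0561
t 35.0 turn [ 0.06  0.03 -0.13] shift mm [ 0.2 -0.1  1.5] F [ 0.2 -0.1  0.3] w 56.1
```

```bash
python3 -m jog '[[[0,0,0.0015,0,0,0,1],[0,0,0,0,0,0,1],[0,0,0,0,0,0,0.5],[0,0,0,0,0,0,0],[0,0,0,0,0,0,-1],[0,0,0,0,0,0,-1],[0,0,0,0,0,0,-1],[0,0,-0.015,0,0,0,-1],[0,0,-0.03,0,0,0,-1],[0,0,-0.04,0,0,0,-1],[0,0,-0.04,0,0,0,-1],[0,0,0,0,0,0,-1]]]'; python3 - <<'E'
from h import *
snap("side","13");crop("side","13",130,140,300,260,4,"c23")
snap("top","13");crop("top","13",110,130,310,270,4,"c24"); cells("13")
E
```

```text
time: 36.0
position: [0.6134, 0.2179, 0.206]
tool_rot: [1.963, 1.995, -0.42]
ft_force: [0.4, 1.8, 0.6]
grip_width: 0.0939
(229, 243, 32, 7) 0.7099 ((373.8699645996094, 59.135650634765625), (88.46956634521484, 17.04803466796875), 89.16016387939453)
(181, 219, 14, 18) 0.0232 ((429.9934387207031, 223.59637451171875), (49.22241973876953, 37.5678596496582), 0.14682188630104065)
(221, 200, 32, 47) 0.667 ((448.244873046875, 91.66993713378906), (28.758996963500977, 157.43418884277344), 56.36199188232422)
```

View pics/c23.png

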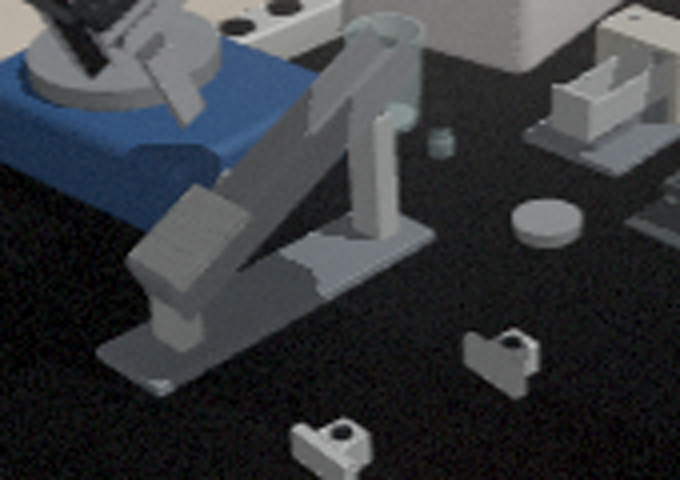

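View pics/c24.png

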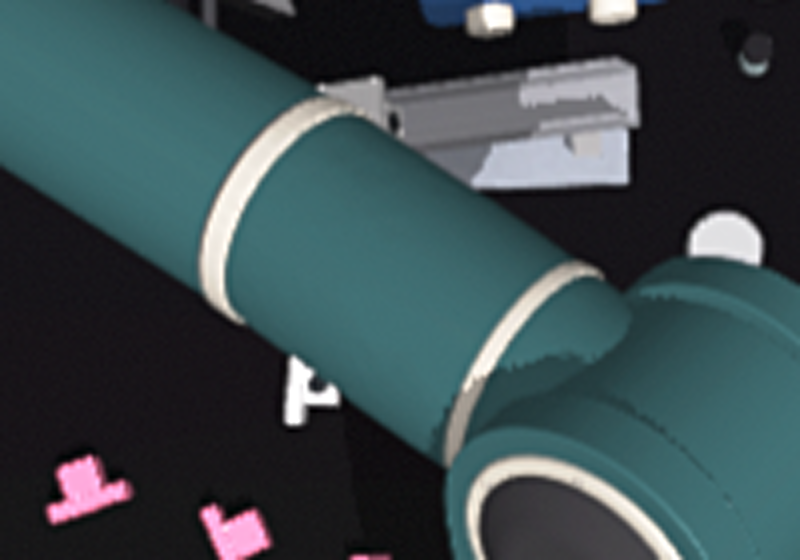

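```bash
python3 - <<'E'
from h import *
p,d=load("top","11"); g=cv2.cvtColor(p,cv2.COLOR_RGB2GRAY)
for nm,(u0,v0,u1,v1) in dict(B=(174,208,204,246),C=(224,210,254,248)).items():
    im=cv2.resize(g[v0:v1,u0:u1],None,fx=8,fy=8,interpolation=cv2.INTER_CUBIC); mx=np.percentile(im,97); m=(im>mx*.5).astype(np.uint8)
    c=max(cv2.findContours(m,0,1)[0],key=cv2.contourArea)
    mk=np.zeros_like(m); cv2.drawContours(mk,[c],-1,1,-1)
    v,u=np.nonzero(mk); q=ray("top",np.c_[(u+.5)/8-.5+u0,(v+.5)/8-.5+v0],.024)[:,:2]*1000
    # left (max y) flange: points where row extent is only flange -> x extremes; line fit to max-y edge
    xs=np.round(q[:,0]); edge=np.array([[x,q[xs==x,1].max()] for x in np.unique(xs)]); lo=np.array([[x,q[xs==x,1].min()] for x in np.unique(xs)])
    ctr=(xs.min()+xs.max())/2; k=abs(edge[:,0]-ctr)<22; f=np.polyfit(edge[k,0],edge[k,1],1)
    k2=abs(lo[:,0]-ctr)<8; f2=np.polyfit(lo[k2,0],lo[k2,1],1)
    k3=(abs(lo[:,0]-ctr)>18)&(abs(lo[:,0]-ctr)<24)
    print(nm,mx,"x range",xs.min(),xs.max(),ctr,"flange-top y",np.polyval(f,ctr).round(1),"ang",np.degrees(np.arctan(f[0])).round(2),"foot y",np.polyval(f2,ctr).round(1),"ang",np.degrees(np.arctan(f2[0])).round(2),"flange underside",np.median(lo[k3,1]).round(1))
E
```

```text
B 255.0 x range 406.0 465.0 435.5 flange-top y 241.3 ang -4.58 foot y 204.3 ang -2.87 flange underside 227.9
C 187.0 x range 396.0 455.0 425.5 flange-top y 93.1 ang -5.43 foot y 57.9 ang -5.67 flange underside 81.7
```

```bash
cat >> h.py <<'E'
TT=np.radians(40)
def lyR(ang):
    g=np.radians(ang); xc=-np.array([np.cos(g),np.sin(g),0]); a=np.array([-np.sin(g),np.cos(g),0])
    return tool(xc,-np.sin(TT)*a-np.cos(TT)*np.array([0,0,1])),a
def lyplan(x,y,ang,back=0.0,tipz=0.007,h=.015):
    R,a=lyR(ang); d=R[:,2]; pc=np.array([x,y,h]); s=(h-tipz)/np.cos(TT); print("s",round(s,4)); return plan(pc+s*d-back*d,R,grasp=False)
R2=tool(T.x,-np.sin(TT)*T.z-np.cos(TT)*T.y)
E
python3 - <<'E'
from h import *
print(-cam("top")[1].T@cam("top")[2])
lyplan(.4355,.2355,-4,.1); print(bot.read_state()["qpos"].round(2))
R,_=lyR(-4); print(Ro.from_matrix(R.T@R2).as_rotvec(degrees=True))
E
```

```text
[0.33899455 0.0153843  1.43003172]
s 0.0104
t 36.1 turn [  2.85 -15.08   4.  ] shift mm [ 126.2 -178.8   46.6] F [-0.4  0.3 -0.4] w 94.2
[-0.    0.79 -0.96  1.4   0.89  1.65 -1.01]
[  0.67435957 -64.97762481  -5.12885454]
```

```bash
python3 -m jog '[[[0,-0.03,0,0.95,-5.03,1.33,-1],[0,-0.03,0,0.95,-5.03,1.33,-1],[0,-0.03,0,0.95,-5.03,1.33,-1],[0,-0.03,0,0,0,0,-1],[0,-0.03,0,0,0,0,-1],[0,-0.029,0,0,0,0,-1],[0.03,0,0,0,0,0,-1],[0.03,0,0,0,0,0,-1],[0.03,0,0,0,0,0,-1],[0.02,0,0,0,0,0,-1],[0,0,0,0,0,0,-1],[0,0,0,0,0,0,-1]]]'; python3 - <<'E'
from h import *
lyplan(.4355,.2355,-4,.05); print(bot.read_state()["qpos"].round(2))
snap("side","14");crop("side","14",120,160,280,280,5,"c25")
E
```

```text
time: 37.1
position: [0.4397, 0.3035, 0.1266]
tool_rot: [1.886, 1.76, -0.694]
ft_force: [-0.1, 0.4, 0.6]
grip_width: 0.0939
s 0.0104
t 37.1 turn [-0.21  0.19  0.14] shift mm [19.5  0.6 89.7] F [-0.1  0.4  0.6] w 93.9
[-0.34  0.88 -0.88  1.52  0.81  1.79 -1.47]
```

View pics/c25.png

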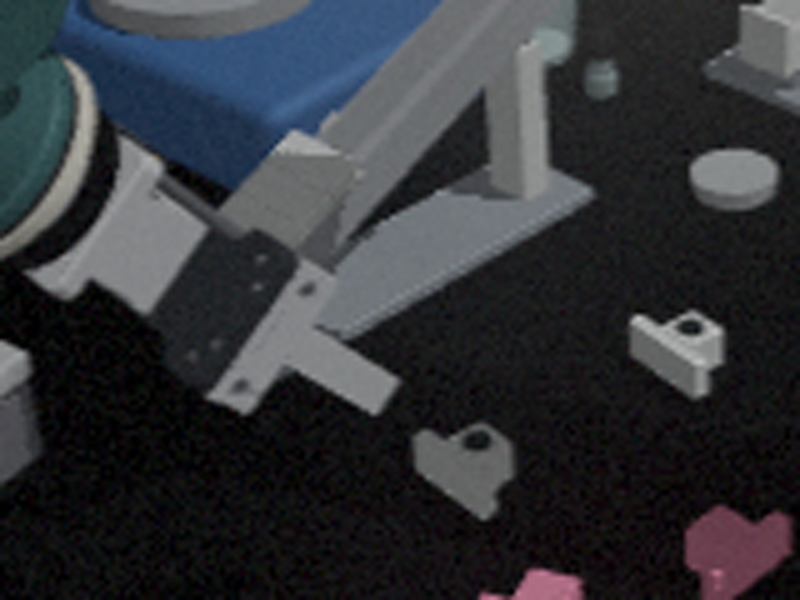

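```bash
python3 -m jog '[[[0.0195,0.0006,0.03,0,0,0,-1],[0,0,0.03,0,0,0,-1],[0,0,0.03,0,0,0,-1],[0,0,0.015,0,0,0,-1],[0,0,0,0,0,0,-1],[0,0,0,0,0,0,-1]]]'; python3 - <<'E'
from h import *
lyplan(.4355,.2355,-4,0); print(bot.read_state()["qpos"].round(2))
snap("side","15");crop("side","15",160,190,260,280,7,"c26")
E
```

```text
time: 37.65
position: [0.4373, 0.251, 0.0358]
tool_rot: [1.889, 1.758, -0.691]
ft_force: [-0.4, 0.2, 1.0]
grip_width: 0.0939
s 0.0104
t 37.65 turn [-0.17  0.09 -0.03] shift mm [ 1.4 -0.7 36.4] F [-0.4  0.2  1. ] w 93.9
[-0.28  0.95 -0.84  1.66  0.88  1.63 -1.53]
```

View pics/c26.png

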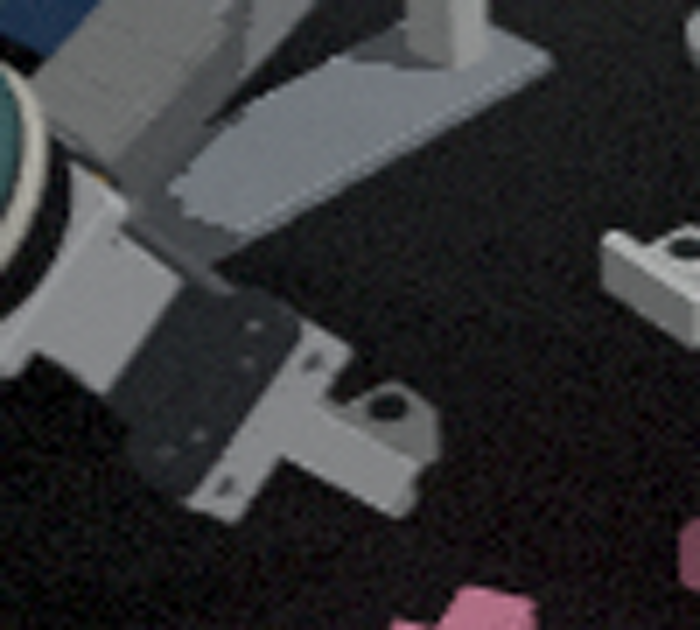

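```bash
python3 -m jog '[[[0.001,-0.0007,0.015,0,0,0,-1],[0,0,0.01,0,0,0,-1],[0,0,0.006,0,0,0,-1],[0,0,0,0,0,0,-1],[0,0,0,0,0,0,-1]]]'; python3 - <<'E'
from h import *
lyplan(.4355,.2355,-4,0); print(bot.read_state()["position"])
E
```

```text
time: 38.12
position: [0.4347, 0.2318, 0.0103]
tool_rot: [1.887, 1.759, -0.692]
ft_force: [1.0, -0.3, -0.3]
grip_width: 0.0942
s 0.0104
t 38.12 turn [-0.17  0.12  0.04] shift mm [-0.1  0.5  4.4] F [ 1.  -0.3 -0.3] w 94.2
[0.43469495 0.23179274 0.01031876]
```

```bash
python3 -m jog '[[[0,0,0.002,0,0,0,-1],[0,0,0.0015,0,0,0,-0.5],[0,0,0,0,0,0,0],[0,0,0,0,0,0,1],[0,0,0,0,0,0,1],[0,0,0,0,0,0,1],[0,0,0,0,0,0,1],[0,0,0,0,0,0,1],[0,0,0,0,0,0,1],[0,0,0,0,0,0,1]]]' 30; python3 - <<'E'
from h import *
lyplan(.4355,.2355,-4,0); print(bot.read_state()["position"])
snap("side","16");crop("side","16",160,190,260,280,7,"c27")
E
```

```text
time: 38.95
position: [0.4346, 0.2297, 0.0078]
tool_rot: [1.888, 1.76, -0.691]
ft_force: [1.1, 0.7, 0.7]
grip_width: 0.0556
s 0.0104
t 38.95 turn [-0.14  0.1   0.03] shift mm [-0.2  0.5  1.2] F [1.1 0.7 0.7] w 55.6
[0.4346375  0.22973153 0.00778528]
```

View pics/c27.png

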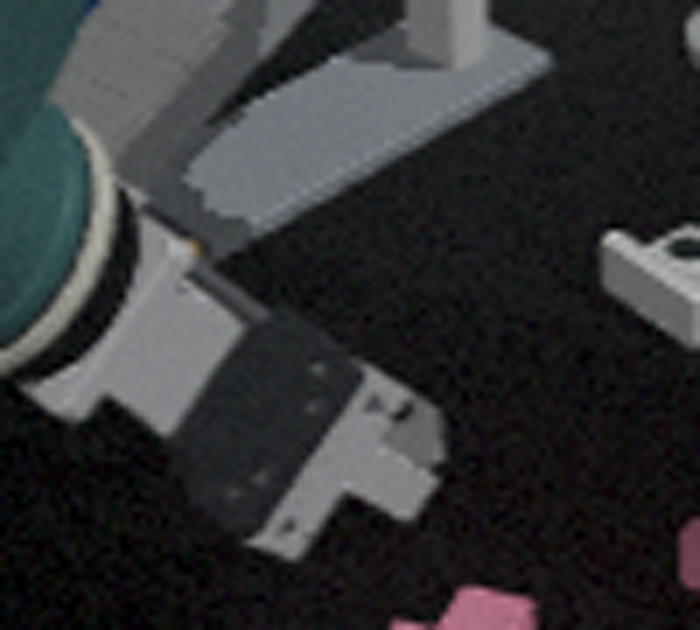

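```bash
cat >> h.py <<'E'
def lyplace(y,lift,s,hc=.003): return plan(T.w(0,y+hc,.005+lift)+s*R2[:,2],R2,grasp=False)
E
python3 - <<'E'
from h import *
up(.03)
E
```

```text
up 0.03 [-0. -0. -0.]
```

```bash
python3 -m jog '[[[-0.0097,0,-0.0115,0,0,0,1],[-0.0193,0,-0.023,0,0,0,1],[-0.0193,0,-0.023,0,0,0,1],[-0.0193,0,-0.023,0,0,0,1],[-0.0193,0,-0.023,0,0,0,1],[-0.0193,0,-0.023,0,0,0,1],[-0.0193,0,-0.023,0,0,0,1],[-0.0193,0,-0.023,0,0,0,1],[0,0,0,0,0,0,1],[0,0,0,0,0,0,1]]]'; python3 - <<'E'
from h import *
lyplace(.096,.08,.0094); print(bot.read_state()["qpos"].round(2),bot.read_state()["position"])
E
```

```text
time: 39.83
position: [0.4352, 0.2303, 0.2348]
tool_rot: [1.888, 1.759, -0.688]
ft_force: [-1.0, 0.2, -1.5]
grip_width: 0.0554
t 39.83 turn [-0.68 64.99 -5.2 ] shift mm [-76.7 177.8  28.7] F [-1.   0.2 -1.5] w 55.4
[-0.17  0.67 -0.96  1.62  0.74  1.85 -1.35] [0.43515428 0.23034446 0.23480089]
```

```bash
python3 -m jog '[[[0,0,0,-0.07,6.5,-0.52,1],[0,0,0,-0.07,6.5,-0.52,1],[0,0,0,-0.07,6.5,-0.52,1],[0,0,0,-0.07,6.5,-0.52,1],[0,0,0,-0.07,6.5,-0.52,1],[0,0,0,-0.07,6.5,-0.52,1],[0,0,0,-0.07,6.5,-0.52,1],[0,0,0,-0.07,6.5,-0.52,1],[0,0,0,-0.07,6.5,-0.52,1],[0,0,0,-0.07,6.5,-0.52,1],[0,0,0,0,0,0,1],[0,0,0,0,0,0,1]]]'; python3 - <<'E'
from h import *
lyplace(.096,.08,.0094); print(bot.read_state()["qpos"].round(2),bot.read_state()["position"])
snap("side","17");crop("side","17",130,100,290,220,5,"c28")
E
```

```text
time: 40.83
position: [0.4348, 0.228, 0.2319]
tool_rot: [-1.977, -1.996, -0.414]
ft_force: [0.3, -0.5, -0.2]
grip_width: 0.0558
t 40.83 turn [-0.22  1.   -0.4 ] shift mm [-73.2 178.1  27.1] F [ 0.3 -0.5 -0.2] w 55.8
[ 0.83  0.29 -1.26  2.01 -0.14  0.89 -0.3 ] [0.43483652 0.22795675 0.23185852]
```

View pics/c28.png

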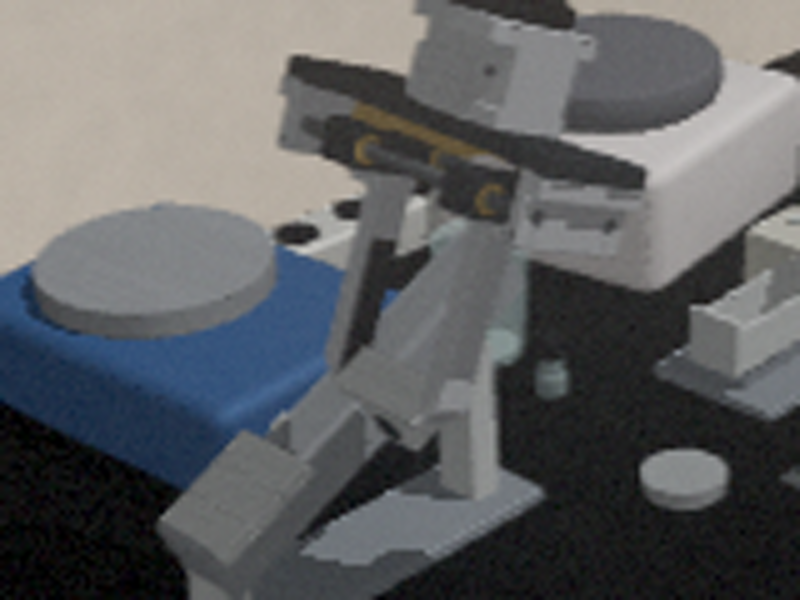

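```bash
python3 -m jog '[[[-0.012,0.0297,0,0,0,0,1],[-0.012,0.0297,0,0,0,0,1],[-0.012,0.0297,0,0,0,0,1],[-0.012,0.0297,0,0,0,0,1],[-0.012,0.0297,0,0,0,0,1],[-0.012,0.0297,0,0,0,0,1],[0,0,0,0,0,0,1],[0,0,0,0,0,0,1]]]'; python3 - <<'E'
from h import *
lyplace(.096,.035,.0094); print(bot.read_state()["qpos"].round(2),bot.read_state()["position"])
snap("side","18");crop("side","18",130,100,290,220,5,"c29")
E
```

```text
time: 41.55
position: [0.6143, 0.1686, 0.2018]
tool_rot: [-1.971, -2.001, -0.414]
ft_force: [-1.3, 0.2, -0.9]
grip_width: 0.0559
t 41.55 turn [-0.32  0.94 -0.13] shift mm [-38.6  -0.4  55.1] F [-1.3  0.2 -0.9] w 55.9
[ 0.58  0.63 -0.98  1.64  0.13  1.01 -0.32] [0.61429134 0.16855209 0.2017952 ]
```

View pics/c29.png

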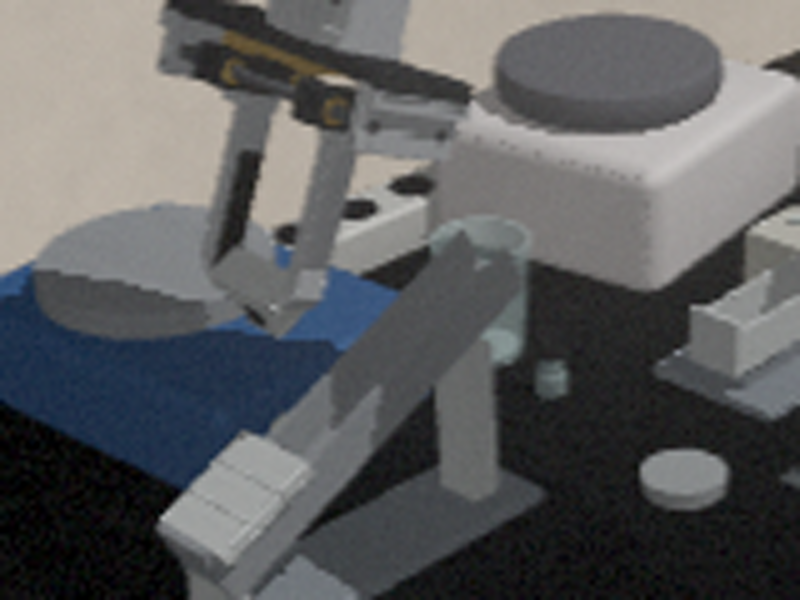

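```bash
python3 -m jog '[[[-0.02,0,0,-0.3,0.9,-0.1,1],[-0.019,0,0.015,0,0,0,1],[0,0,0.02,0,0,0,1],[0,0,0.02,0,0,0,1],[0,0,0,0,0,0,1],[0,0,0,0,0,0,1]]]'; python3 - <<'E'
from h import *
lyplace(.096,.0015,.0094); print(bot.read_state()["qpos"].round(2),bot.read_state()["position"])
R0=Ro.from_rotvec(bot.read_state()["tool_rot"]).as_matrix(); print("into track 10mm:",(R0.T@(-T.z)*10).round(2))
snap("side","19");crop("side","19",150,130,250,210,7,"c30")
E
```

```text
time: 42.1
position: [0.6132, 0.156, 0.1371]
tool_rot: [-1.962, -1.996, -0.435]
ft_force: [-0.2, 0.4, -0.6]
grip_width: 0.0562
t 42.1 turn [0.01 0.05 0.07] shift mm [-25.6   0.9  23.3] F [-0.2  0.4 -0.6] w 56.2
[ 0.59  0.71 -0.95  1.7   0.16  0.9  -0.28] [0.6132172  0.15599654 0.13709726]
into track 10mm: [-7.66 -0.01  6.43]
```

View pics/c30.png

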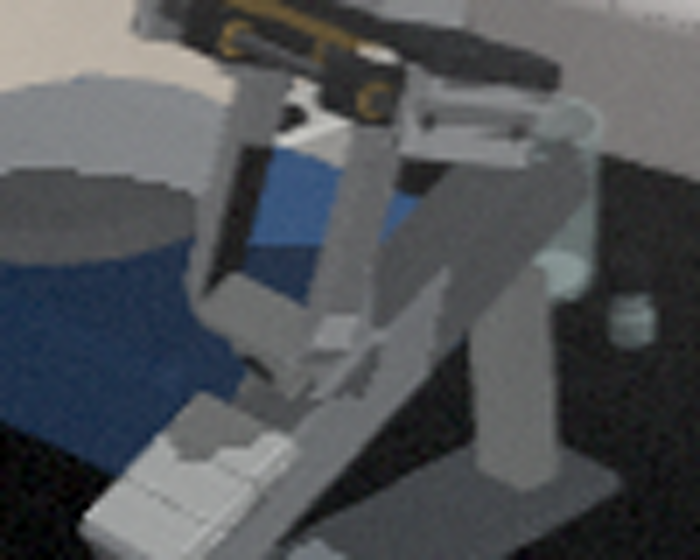

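```bash
python3 -m jog '[[[-0.00766,0.0009,0.00643,0,0,0,1],[-0.00766,0,0.00643,0,0,0,1],[-0.0061,0,0.0053,0,0,0,1],[0,0,0,0,0,0,1],[0,0,0,0,0,0,1]]]'; python3 - <<'E'
from h import *
lyplace(.096,.0015,.0094)
E
```

```text
time: 42.57
position: [0.6152, 0.1424, 0.1107]
tool_rot: [-1.966, -1.993, -0.436]
ft_force: [0.4, 0.5, -0.2]
grip_width: 0.0558
t 42.57 turn [ 0.08  0.02 -0.1 ] shift mm [-2.  -0.9  5.1] F [ 0.4  0.5 -0.2] w 55.8
```

```bash
python3 -m jog '[[[-0.003,-0.0009,0.0035,0,0,0,1],[0,0,0,0,0,0,1],[0,0,0,0,0,0,1]]]'; python3 - <<'E'
from h import *
lyplace(.096,.0015,.0094)
snap("side","20");crop("side","20",150,130,250,210,7,"c31")
E
```

```text
time: 42.82
position: [0.6144, 0.1417, 0.1068]
tool_rot: [-1.965, -1.994, -0.437]
ft_force: [-0.6, 0.3, -1.3]
grip_width: 0.0557
t 42.82 turn [ 0.11  0.03 -0.03] shift mm [ 0.2 -0.1  1.9] F [-0.6  0.3 -1.3] w 55.7
```

View pics/c31.png

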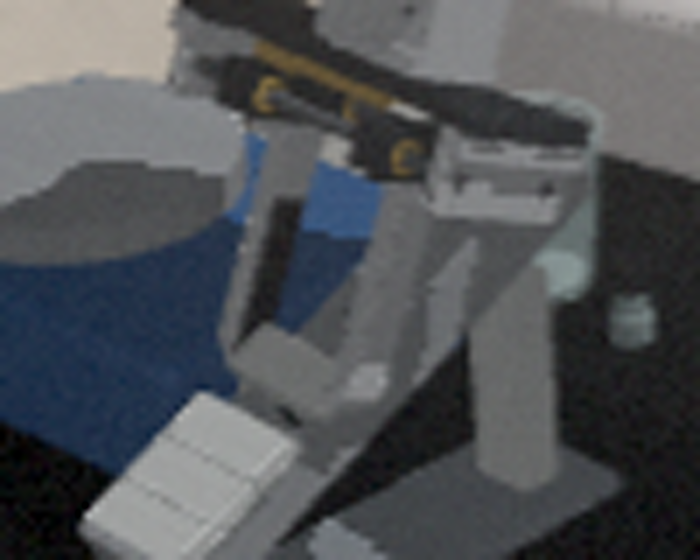

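```bash
python3 -m jog '[[[-0.0012,0,0.001,0,0,0,1],[0,0,0,0,0,0,1],[0,0,0,0,0,0,1]]]';python3 -m jog '[[[0,0,0,0,0,0,0.5],[0,0,0,0,0,0,0],[0,0,0,0,0,0,-0.6],[0,0,0,0,0,0,-0.6],[0,0,0,0,0,0,-0.6],[0,0,-0.015,0,0,0,-0.6],[0,0,-0.03,0,0,0,-0.6],[0,0,-0.04,0,0,0,-1],[0,0,-0.04,0,0,0,-1],[0,0,0,0,0,0,-1]]]'; python3 - <<'E'
from h import *
print(bot.read_state()["qpos"].round(2))
snap("side","21");crop("side","21",130,140,300,260,4,"c32")
snap("top","21");crop("top","21",110,130,310,270,4,"c33"); cells("21")
E
```

```text
time: 43.12
position: [0.6147, 0.1421, 0.1063]
tool_rot: [-1.964, -1.994, -0.439]
ft_force: [-0.7, 2.2, 7.2]
grip_width: 0.0556
time: 43.95
position: [0.618, 0.0852, 0.2244]
tool_rot: [-1.971, -1.995, -0.444]
ft_force: [0.5, -0.7, 0.2]
grip_width: 0.0916
[ 0.74  0.62 -1.01  1.62  0.1   1.09 -0.19]
(236, 225, 14, 21) 0.0237 ((404.6819152832031, 64.35926818847656), (36.0508918762207, 57.814064025878906), 84.3072280883789)
```

View pics/c32.png

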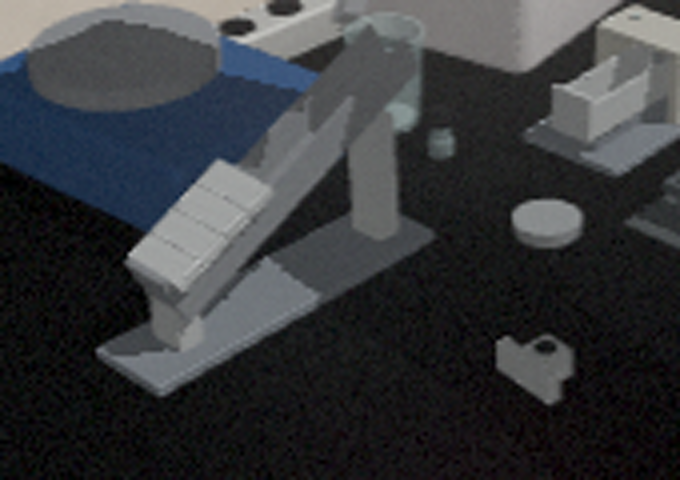

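View pics/c33.png

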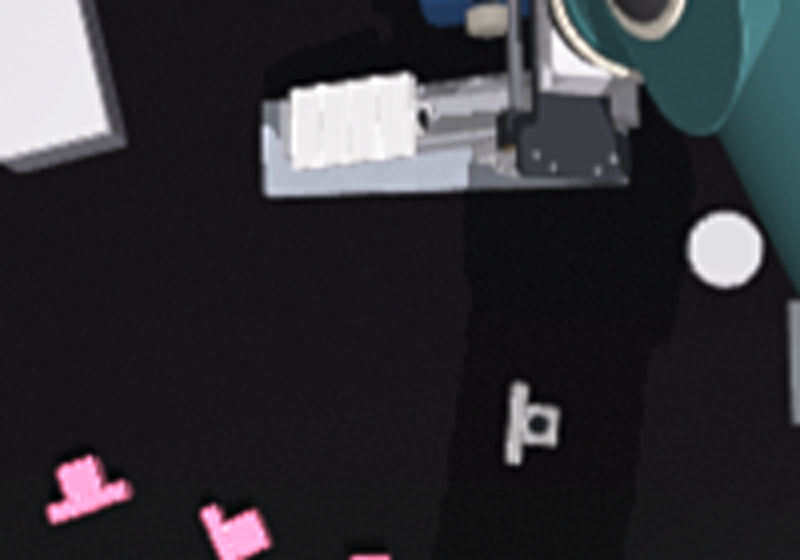

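```bash
python3 - <<'E'
from h import *
p,d=load("top","21"); g=cv2.cvtColor(p,cv2.COLOR_RGB2GRAY)
u0,v0,u1,v1=228,217,258,256
im=cv2.resize(g[v0:v1,u0:u1],None,fx=8,fy=8,interpolation=cv2.INTER_CUBIC); mx=np.percentile(im,97); m=(im>mx*.5).astype(np.uint8)
c=max(cv2.findContours(m,0,1)[0],key=cv2.contourArea)
mk=np.zeros_like(m); cv2.drawContours(mk,[c],-1,1,-1)
v,u=np.nonzero(mk); q=ray("top",np.c_[(u+.5)/8-.5+u0,(v+.5)/8-.5+v0],.024)[:,:2]*1000
xs=np.round(q[:,0]); edge=np.array([[x,q[xs==x,1].max()] for x in np.unique(xs)])
ctr=(xs.min()+xs.max())/2; k=abs(edge[:,0]-ctr)<22; f=np.polyfit(edge[k,0],edge[k,1],1); print(xs.min(),xs.max(),ctr,np.polyval(f,ctr),np.degrees(np.arctan(f[0])))
yc=np.polyval(f,ctr)/1000-.0006-.005; print("C",ctr/1000,yc)
lyplan(ctr/1000,yc,np.degrees(np.arctan(f[0])),.13)
E
```

```text
376.0 435.0 405.5 81.57636181280704 -5.875783059824287
C 0.4055 0.07597636181280702
s 0.0104
t 44.05 turn [  1.11 -64.87   6.88] shift mm [ 106.4 -208.    58.1] F [-0.6 -0.5 -1. ] w 93.6
```

```bash
python3 -m jog '[[[0,-0.03,0,0,0,0,-1],[0,-0.03,0,0,0,0,-1],[0,-0.03,0,0,0,0,-1],[0,-0.03,0,0,0,0,-1],[0,-0.03,0,0,0,0,-1],[0,-0.03,0,0.1,-6.5,0.68,-1],[0,-0.02,0,0.1,-6.5,0.68,-1],[0,0,0,0.1,-6.5,0.68,-1],[0,0,0,0.1,-6.5,0.68,-1],[0,0,0,0.1,-6.5,0.68,-1],[0,0,0,0.1,-6.5,0.68,-1],[0,0,0,0.1,-6.5,0.68,-1],[0,0,0,0.1,-6.5,0.68,-1],[0,0,0,0.1,-6.5,0.68,-1],[0,0,0,0.1,-6.5,0.68,-1],[0,0,0,0,0,0,-1],[0,0,0,0,0,0,-1]]]'; python3 - <<'E'
from h import *
lyplan(.4055,.076,-5.7,.13); print(bot.read_state()["qpos"].round(2),bot.read_state()["position"])
E
```

```text
time: 45.47
position: [0.4176, 0.0875, 0.2162]
tool_rot: [1.962, 1.813, -0.633]
ft_force: [-1.2, 0.1, 0.5]
grip_width: 0.0938
s 0.0104
t 45.47 turn [-0.25 -5.11  1.27] shift mm [119.6 -10.9  42.7] F [-1.2  0.1  0.5] w 93.8
[ 0.16  0.45 -0.97  1.9   0.69  1.58 -1.15] [0.41761338 0.08748079 0.21617192]
```

```bash
python3 -m jog '[[[0.02,-0.0109,0,-0.2,-2.6,0.6,-1],[0.02,0,0,0,-2.5,0.6,-1],[0.025,0,0,0,0,0,-1],[0.025,0,0,0,0,0,-1],[0.025,0,0,0,0,0,-1],[0,0,0.03,0,0,0,-1],[0,0,0,0,0,0,-1],[0,0,0,0,0,0,-1]]]'; python3 - <<'E'
from h import *
lyplan(.4055,.076,-5.7,.05); print(bot.read_state()["qpos"].round(2),bot.read_state()["position"])
snap("side","22");crop("side","22",160,130,320,250,5,"c34")
E
```

```text
time: 46.13
position: [0.4145, 0.155, 0.1229]
tool_rot: [1.925, 1.729, -0.7]
ft_force: [0.3, -0.3, 1.1]
grip_width: 0.094
s 0.0104
t 46.13 turn [-0.25  0.   -0.35] shift mm [ 8.5 -1.1 94.2] F [ 0.3 -0.3  1.1] w 94.0
[-0.1   0.71 -0.88  1.85  0.79  1.61 -1.44] [0.41452884 0.15496086 0.12290896]
```

View pics/c34.png

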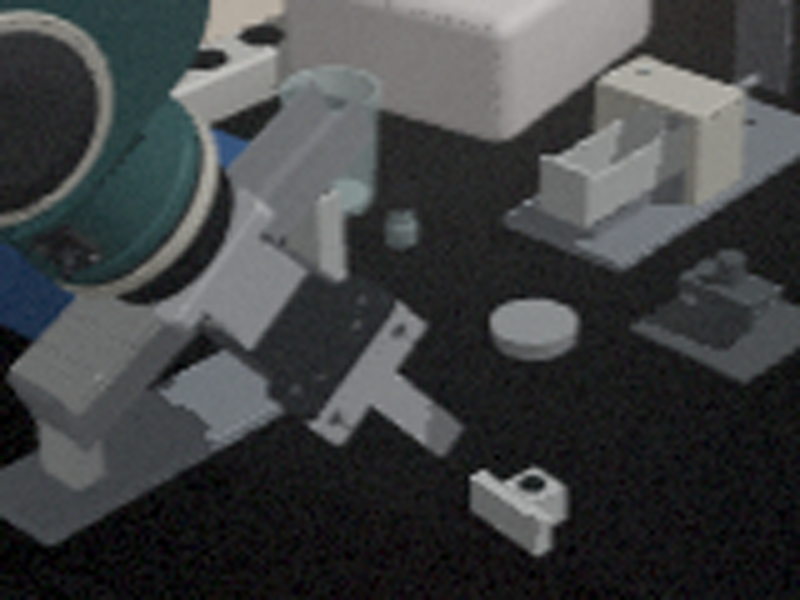

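```bash
python3 -m jog '[[[0.0085,-0.0011,0.03,-0.2,0,-0.3,-1],[0,0,0.035,0,0,0,-1],[0,0,0.03,0,0,0,-1],[0,0,0.012,0,0,0,-1],[0,0,0,0,0,0,-1],[0,0,0,0,0,0,-1]]]'; python3 - <<'E'
from h import *
lyplan(.4055,.076,-5.7,0); print(bot.read_state()["qpos"].round(2))
snap("side","23");crop("side","23",210,190,300,260,8,"c35")
E
```

```text
time: 46.68
position: [0.4082, 0.0955, 0.0369]
tool_rot: [1.918, 1.734, -0.694]
ft_force: [-0.9, 0.7, -0.4]
grip_width: 0.0941
s 0.0104
t 46.68 turn [ 0.13 -0.07 -0.09] shift mm [-1.  -0.7 39.9] F [-0.9  0.7 -0.4] w 94.1
[-0.05  0.79 -0.81  1.97  0.91  1.45 -1.5 ]
```

View pics/c35.png

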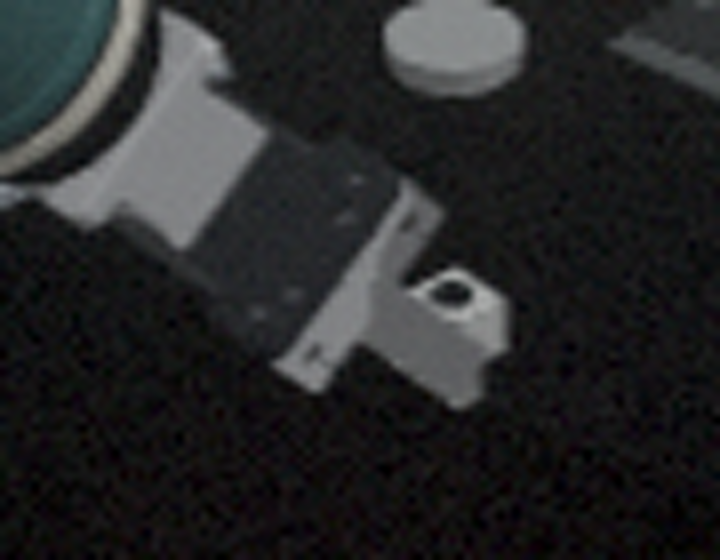

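```bash
python3 -m jog '[[[-0.001,-0.0007,0.015,0,0,0,-1],[0,0,0.012,0,0,0,-1],[0,0,0.008,0,0,0,-1],[0,0,0,0,0,0,-1],[0,0,0,0,0,0,-1]]]'; python3 - <<'E'
from h import *
lyplan(.4055,.076,-5.7,0); print(bot.read_state()["position"])
E
```

```text
time: 47.15
position: [0.4044, 0.0714, 0.0094]
tool_rot: [1.916, 1.735, -0.697]
ft_force: [0.5, 1.4, 0.3]
grip_width: 0.094
s 0.0104
t 47.15 turn [ 0.08  0.04 -0.  ] shift mm [0.  0.7 3.2] F [0.5 1.4 0.3] w 94.0
[0.40436266 0.07139292 0.00942436]
```

```bash
python3 -m jog '[[[0,0,0.0024,0,0,0,-1],[0,0,0,0,0,0,-0.5],[0,0,0,0,0,0,0],[0,0,0,0,0,0,1],[0,0,0,0,0,0,1],[0,0,0,0,0,0,1],[0,0,0,0,0,0,1],[0,0,0,0,0,0,1],[0,0,0,0,0,0,1],[0,0,0,0,0,0,1]]]' 30; python3 - <<'E'
from h import *
lyplan(.4055,.076,-5.7,0); print(bot.read_state()["position"])
E
python3 -m jog '[[[-0.0097,0,-0.0115,0,0,0,1],[-0.0193,0,-0.023,0,0,0,1],[-0.0193,0,-0.023,0,0,0,1],[-0.0193,0,-0.023,0,0,0,1],[-0.0193,0,-0.023,0,0,0,1],[-0.0193,0,-0.023,0,0,0,1],[-0.0193,0,-0.023,0,0,0,1],[0,0,0,0,0,0,1],[0,0,0,0,0,0,1]]]'; python3 - <<'E'
from h import *
lyplace(.120,.08,.0094); print(bot.read_state()["qpos"].round(2),bot.read_state()["position"])
E
```

```text
time: 47.98
position: [0.4045, 0.0702, 0.0079]
tool_rot: [1.916, 1.735, -0.695]
ft_force: [0.3, -0.0, 1.4]
grip_width: 0.0556
s 0.0104
t 47.98 turn [ 0.13  0.01 -0.02] shift mm [-0.1  0.4  1.2] F [ 0.3 -0.   1.4] w 55.6
[0.40452486 0.07018908 0.00790109]
time: 48.73
position: [0.4045, 0.0702, 0.2041]
tool_rot: [1.917, 1.733, -0.693]
ft_force: [0.2, 0.3, -0.9]
grip_width: 0.0556
t 48.73 turn [-0.63 64.93 -6.9 ] shift mm [ 65.5 210.9  50. ] F [ 0.2  0.3 -0.9] w 55.6
[ 0.11  0.47 -0.94  1.95  0.73  1.61 -1.24] [0.40450521 0.07024884 0.20405446]
```

```bash
python3 -m jog '[[[-0.0193,0.02,-0.023,0,0,0,1],[-0.0193,0.03,-0.023,0,0,0,1],[0,0.03,0,0,0,0,1],[0,0.02,0,-0.06,6.5,-0.69,1],[0,0,0,-0.06,6.5,-0.69,1],[0,0,0,-0.06,6.5,-0.69,1],[0,0,0,-0.06,6.5,-0.69,1],[0,0,0,-0.06,6.5,-0.69,1],[0,0,0,-0.06,6.5,-0.69,1],[0,0,0,-0.06,6.5,-0.69,1],[0,0,0,-0.06,6.5,-0.69,1],[0,0,0,-0.06,6.5,-0.69,1],[0,0,0,-0.06,6.5,-0.69,1],[0,0,0,0,0,0,1],[0,0,0,0,0,0,1]]]'; python3 - <<'E'
from h import *
lyplace(.120,.08,.0094); print(bot.read_state()["qpos"].round(2),bot.read_state()["position"])
snap("side","24");crop("side","24",130,60,330,210,4,"c36")
E
```

```text
time: 49.98
position: [0.5025, 0.0587, 0.2612]
tool_rot: [-1.966, -1.987, -0.429]
ft_force: [1.0, 0.2, -0.2]
grip_width: 0.0556
t 49.98 turn [-0.26  0.02 -0.34] shift mm [ 53.2 113.1 107.3] F [ 1.   0.2 -0.2] w 55.6
[ 1.08  0.43 -1.22  1.83 -0.04  1.12 -0.08] [0.50250682 0.05871834 0.26118484]
```

View pics/c36.png

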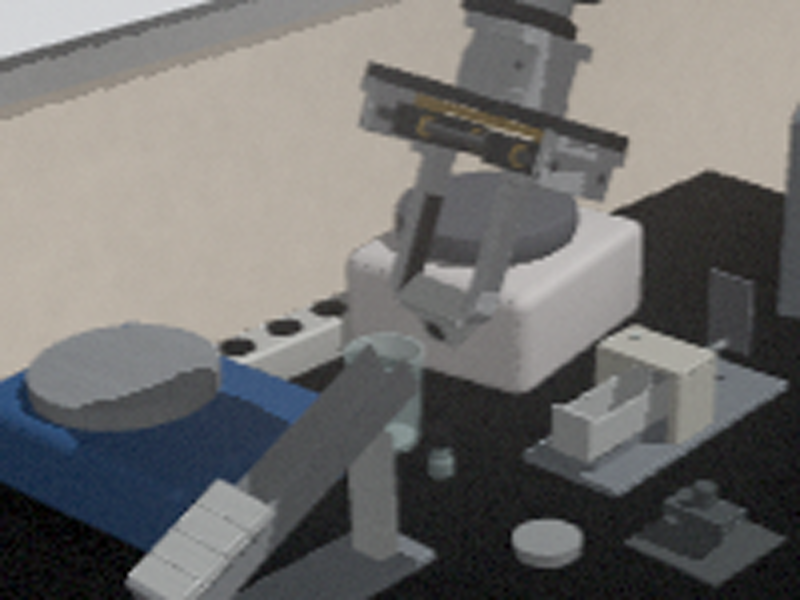

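```bash
python3 -m jog '[[[0.013,0.0283,0,-0.2,0,-0.3,1],[0.013,0.0283,0,0,0,0,1],[0.013,0.0283,0,0,0,0,1],[0.013,0.0283,0,0,0,0,1],[0,0,0.025,0,0,0,1],[0,0,0.025,0,0,0,1],[0,0,0.025,0,0,0,1],[0,0,0,0,0,0,1],[0,0,0,0,0,0,1]]]'; python3 - <<'E'
from h import *
lyplace(.120,.035,.0094); print(bot.read_state()["qpos"].round(2),bot.read_state()["position"])
E
```

```text
time: 50.78
position: [0.6139, 0.1428, 0.2166]
tool_rot: [-1.958, -2.001, -0.432]
ft_force: [0.3, -0.6, -0.5]
grip_width: 0.0559
t 50.78 turn [-0.13  0.14  0.34] shift mm [-37.    0.4  61. ] F [ 0.3 -0.6 -0.5] w 55.9
[ 0.67  0.64 -1.05  1.63  0.14  1.05 -0.29] [0.61389886 0.14280044 0.21659953]
```

```bash
python3 -m jog '[[[-0.02,0,0,0,0,0.3,1],[-0.017,0,0.016,0,0,0,1],[0,0,0.022,0,0,0,1],[0,0,0.022,0,0,0,1],[0,0,0,0,0,0,1],[0,0,0,0,0,0,1]]]'; python3 - <<'E'
from h import *
lyplace(.120,.0015,.0094)
snap("side","25");crop("side","25",150,120,250,200,7,"c37")
E
```

```text
time: 51.28
position: [0.6152, 0.133, 0.1479]
tool_rot: [-1.965, -1.995, -0.434]
ft_force: [-0.0, 0.1, 0.2]
grip_width: 0.0558
t 51.28 turn [ 0.02  0.12 -0.04] shift mm [-24.7  -0.8  24.4] F [-0.   0.1  0.2] w 55.8
```

View pics/c37.png

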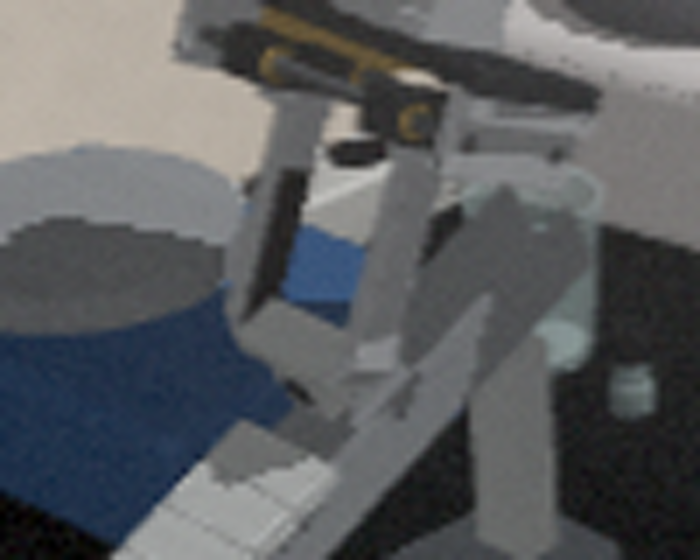

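```bash
python3 -m jog '[[[-0.00766,-0.0008,0.00643,0,0,0,1],[-0.00766,0,0.00643,0,0,0,1],[-0.0061,0,0.0053,0,0,0,1],[-0.003,0,0.003,0,0,0,1],[0,0,0,0,0,0,1],[0,0,0,0,0,0,1]]]'; python3 - <<'E'
from h import *
lyplace(.120,.0015,.0094)
E
```

```text
time: 51.83
position: [0.6143, 0.1194, 0.1168]
tool_rot: [-1.966, -1.993, -0.433]
ft_force: [-0.0, -0.4, -0.1]
grip_width: 0.0554
t 51.83 turn [-0.    0.1  -0.11] shift mm [0.8 0.3 2. ] F [-0.  -0.4 -0.1] w 55.4
```

```bash
python3 -m jog '[[[-0.0012,0,0.001,0,0,0,1],[0,0,0,0,0,0,1],[0,0,0,0,0,0,1]]]';python3 -m jog '[[[0,0,0,0,0,0,0.5],[0,0,0,0,0,0,0],[0,0,0,0,0,0,-0.6],[0,0,0,0,0,0,-0.6],[0,0,0,0,0,0,-0.6],[0,0,-0.015,0,0,0,-0.6],[0,0,-0.03,0,0,0,-0.6],[0,0,-0.04,0,0,0,-1],[0,0,-0.04,0,0,0,-1],[0,0,0,0,0,0,-1]]]'; python3 - <<'E'
from h import *
snap("side","26");crop("side","26",130,100,330,250,4,"c38")
snap("top","26");crop("top","26",160,130,360,250,4,"c39")
m=[.447,-.171]
plan([.448,-.1685,.12],tool([1,0.04,0],[0,0,-1]))
E
```

```text
time: 52.08
position: [0.6146, 0.1196, 0.1162]
tool_rot: [-1.965, -1.994, -0.435]
ft_force: [-0.2, 1.9, 4.6]
grip_width: 0.0558
time: 52.92
position: [0.6179, 0.0634, 0.2349]
tool_rot: [-1.972, -1.995, -0.44]
ft_force: [0.3, 0.1, -0.5]
grip_width: 0.0916
t 53.02 turn [  0.41 -24.84  -1.52] shift mm [-227.  -176.9  128.7] F [ 0.8  1.3 -0.3] w 93.9
```

View pics/c38.png

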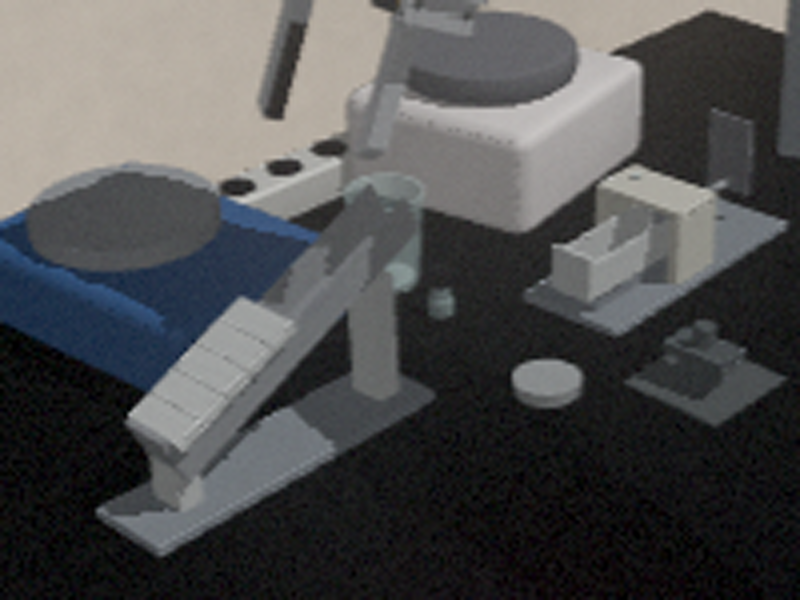

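View pics/c39.png

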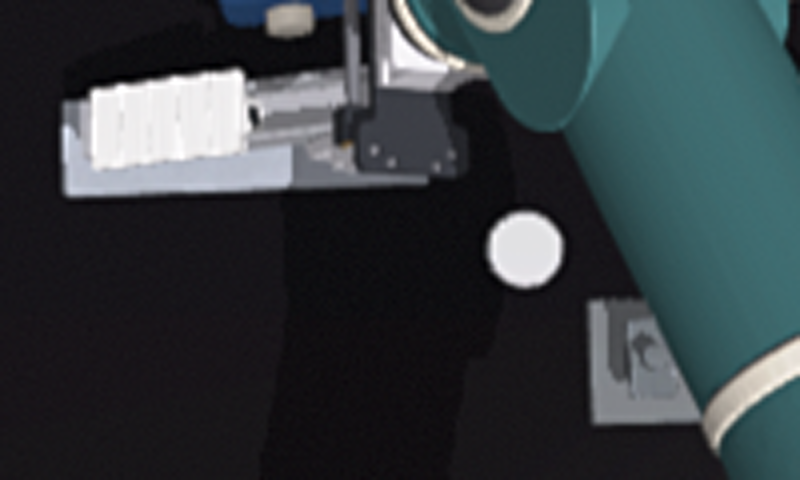

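```bash
python3 -m jog '[[[0,-0.03,0,0,0,0,-1],[0,-0.03,0,0,0,0,-1],[0,-0.03,0,0,0,0,-1],[0,-0.03,0,0,0,0,-1],[0,-0.03,0,0.1,-6.2,-0.4,-1],[0,-0.026,0,0.1,-6.2,-0.4,-1],[0,0,0,0.1,-6.2,-0.4,-1],[0,0,0,0.1,-6.2,-0.4,-1],[-0.03,0,0,0,0,0,-1],[-0.03,0,0,0,0,0,-1],[-0.03,0,0,0,0,0,-1],[-0.03,0,0,0,0,0,-1],[-0.03,0,0,0,0,0,-1],[-0.03,0,0,0,0,0,-1],[-0.03,0,0,0,0,0,-1],[0,0,0,0,0,0,-1],[0,0,0,0,0,0,-1]]]'; python3 - <<'E'
from h import *
plan([.448,-.1685,.034],tool([1,0.04,0],[0,0,-1]))
snap("side","27");crop("side","27",250,120,350,220,6,"c40")
E
```

```text
time: 54.43
position: [0.4511, -0.1465, 0.2249]
tool_rot: [-2.166, -2.256, -0.017]
ft_force: [-1.4, 1.5, -0.8]
grip_width: 0.0941
t 54.43 turn [-0.13 -1.01  0.03] shift mm [-21.8  -4.  209.7] F [-1.4  1.5 -0.8] w 94.1
```

View pics/c40.png

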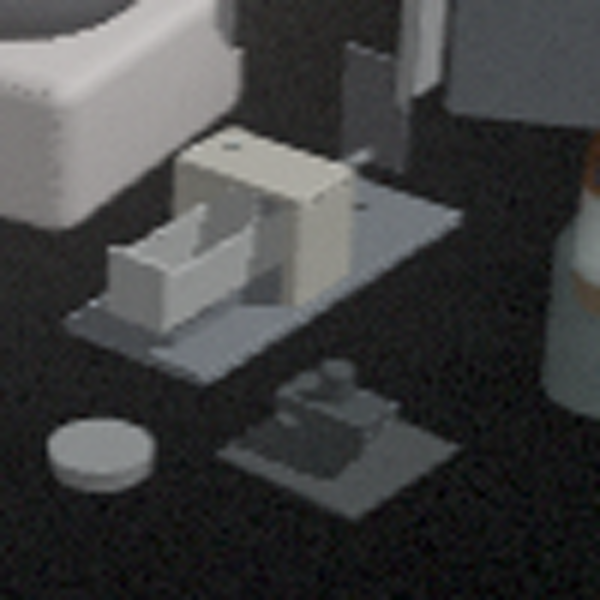

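```bash
python3 -m jog '[[[-0.0218,-0.004,0.03,0,-1,0,-1],[0,0,0.035,0,0,0,-1],[0,0,0.035,0,0,0,-1],[0,0,0.035,0,0,0,-1],[0,0,0.03,0,0,0,-1],[0,0,0,0,0,0,-1],[0,0,0,0,0,0,-1]]]'; python3 - <<'E'
from h import *
plan([.448,-.1685,.034],tool([1,0.04,0],[0,0,-1]))
E
```

```text
time: 55.07
position: [0.4482, -0.1657, 0.0605]
tool_rot: [-2.169, -2.269, 0.002]
ft_force: [0.2, -0.8, 0.6]
grip_width: 0.094
t 55.07 turn [-0.15 -0.02  0.29] shift mm [-2.8 -0.3 45.3] F [ 0.2 -0.8  0.6] w 94.0
```

```bash
python3 -m jog '[[[-0.0028,0,0.02,-0.1,0,0.2,-1],[0,0,0.015,0,0,0,-1],[0,0,0.009,0,0,0,-1],[0,0,0,0,0,0,-1],[0,0,0,0,0,0,0],[0,0,0,0,0,0,1],[0,0,0,0,0,0,1],[0,0,0,0,0,0,1],[0,0,0,0,0,0,1],[0,0,0,0,0,0,1],[0,0,0,0,0,0,1]]]' 30; python3 - <<'E'
from h import *
s=bot.read_state(); print("grasp z",s["position"][2]+bot.tcp_to_grasp)
E
python3 -m jog '[[[0,0,-0.015,0,0,0,1],[0,0,-0.03,0,0,0,1],[0,0,-0.035,0,0,0,1],[0,0,-0.035,0,0,0,1],[0,0,-0.035,0,0,0,1],[0,0,-0.03,0,0,0,1],[0,0,-0.03,0,0,0,1],[0,0,0,0,0,0,1]]]'; python3 - <<'E'
from h import *
plan(T.w(0,.146,.10),TR)
E
```

```text
time: 55.98
position: [0.4487, -0.1705, 0.0168]
tool_rot: [2.177, 2.263, -0.001]
ft_force: [-1.6, -0.3, 5.0]
grip_width: 0.0558
grasp z 0.035636359496594425
time: 56.65
position: [0.4504, -0.1703, 0.2312]
tool_rot: [2.172, 2.259, 0.001]
ft_force: [0.9, -0.9, -2.1]
grip_width: 0.0552
t 56.65 turn [  0.61 -24.69   1.25] shift mm [280.4 168.8 -97.6] F [ 0.9 -0.9 -2.1] w 55.2
```

```bash
python3 -m jog '[[[0,0,-0.02,0.15,-6.17,0.31,1],[0,0,-0.025,0.15,-6.17,0.31,1],[0,0,-0.025,0.15,-6.17,0.31,1],[0,0,-0.03,0.15,-6.17,0.31,1],[0.028,0.0169,0,0,0,0,1],[0.028,0.0169,0,0,0,0,1],[0.028,0.0169,0,0,0,0,1],[0.028,0.0169,0,0,0,0,1],[0.028,0.0169,0,0,0,0,1],[0.028,0.0169,0,0,0,0,1],[0.028,0.0169,0,0,0,0,1],[0.028,0.0169,0,0,0,0,1],[0.028,0.0169,0,0,0,0,1],[0.028,0.0169,0,0,0,0,1],[0,0,0,0,0,0,1],[0,0,0,0,0,0,1]]]'; python3 - <<'E'
from h import *
plan(T.w(0,.146,.045),TR)
E
```

```text
time: 57.98
position: [0.6122, 0.1062, 0.204]
tool_rot: [1.964, 2.004, -0.439]
ft_force: [-0.1, -0.2, -2.0]
grip_width: 0.056
t 57.98 turn [-0.33 -0.24  0.32] shift mm [20.6  2.7 48.5] F [-0.1 -0.2 -2. ] w 56.0
```

```bash
python3 -m jog '[[[0.0206,0.0027,0,-0.33,-0.24,0.32,1],[0,0,0.025,0,0,0,1],[0,0,0.022,0,0,0,1],[0,0,0,0,0,0,1],[0,0,0,0,0,0,1]]]'; python3 - <<'E'
from h import *
plan(T.w(0,.146,.0101),TR)
snap("side","28");crop("side","28",150,120,250,200,7,"c41")
E
```

```text
time: 58.4
position: [0.6151, 0.102, 0.155]
tool_rot: [1.967, 1.989, -0.435]
ft_force: [-0.3, 0.8, -1.7]
grip_width: 0.0553
t 58.4 turn [-0.    0.08 -0.27] shift mm [ 3.8 -0.1 37.1] F [-0.3  0.8 -1.7] w 55.3
```

View pics/c41.png

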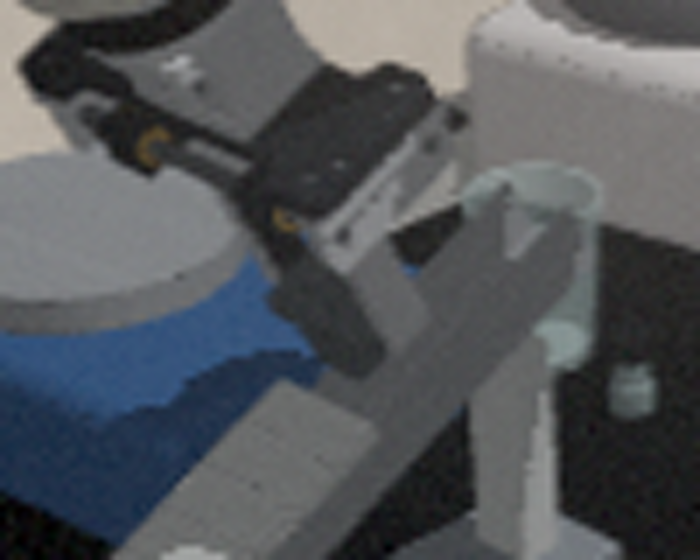

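```bash
python3 -m jog '[[[0.0015,0,0.012,0,0,-0.2,1],[0,0,0.01,0,0,0,1],[0,0,0.008,0,0,0,1],[0,0,0.005,0,0,0,1],[0,0,0,0,0,0,1],[0,0,0,0,0,0,1]]]'; python3 - <<'E'
from h import *
plan(T.w(0,.146,.0101),TR)
E
```

```text
time: 58.95
position: [0.6156, 0.0898, 0.1225]
tool_rot: [1.962, 1.994, -0.434]
ft_force: [-0.1, -0.5, -1.7]
grip_width: 0.0557
t 58.95 turn [ 0.06  0.03 -0.01] shift mm [ 1.  -0.5  2.5] F [-0.1 -0.5 -1.7] w 55.7
```

```bash
python3 -m jog '[[[0.001,-0.0005,0.0025,0,0,0,1],[0,0,0,0,0,0,1],[0,0,0,0,0,0,1]]]';python3 -m jog '[[[0,0,0.001,0,0,0,1],[0,0,0,0,0,0,1]]]'
```

```text
time: 59.2
position: [0.6152, 0.0899, 0.1201]
tool_rot: [1.962, 1.994, -0.433]
ft_force: [0.5, 0.2, -0.6]
grip_width: 0.0552
time: 59.37
position: [0.6152, 0.0893, 0.1191]
tool_rot: [1.962, 1.993, -0.434]
ft_force: [-0.7, 0.1, -2.7]
grip_width: 0.0558
```

```bash
python3 -m jog '[[[0,0,0,0,0,0,0.5],[0,0,0,0,0,0,0],[0,0,0,0,0,0,-1],[0,0,0,0,0,0,-1],[0,0,0,0,0,0,-1],[0,0,0,0,0,0,-1],[0,0,-0.015,0,0,0,-1],[0,0,-0.03,0,0,0,-1],[0,0,-0.04,0,0,0,-1],[0,0,-0.04,0,0,0,-1],[0,0,-0.04,0,0,0,-1],[0,0,0,0,0,0,-1],[0,0,0,0,0,0,-1]]]'; python3 - <<'E'
from h import *
snap("side","29");crop("side","29",130,100,330,250,4,"c42")
snap("top","29");crop("top","29",165,130,285,190,6,"c43")
E
```

```text
time: 60.45
position: [0.6138, 0.1614, 0.2714]
tool_rot: [1.961, 1.995, -0.428]
ft_force: [-0.4, -0.7, -0.2]
grip_width: 0.0942
```

View pics/c42.png

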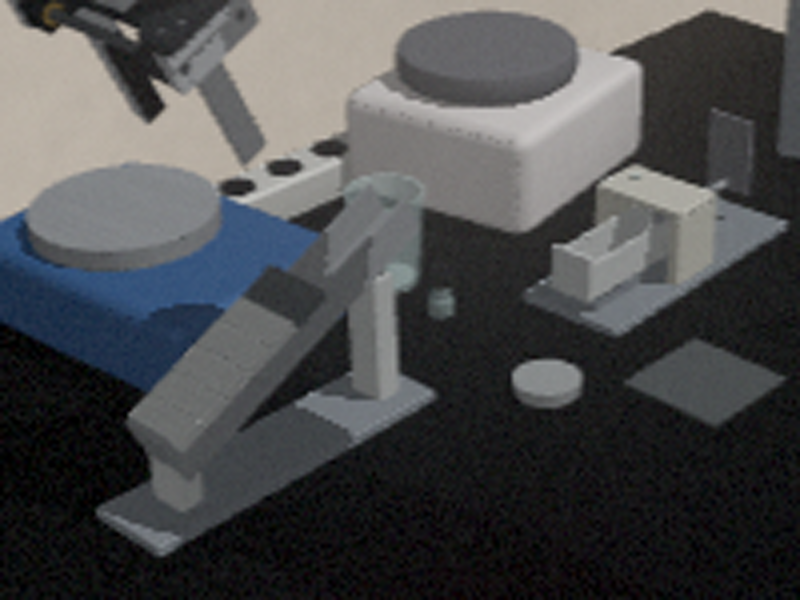

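View pics/c43.png

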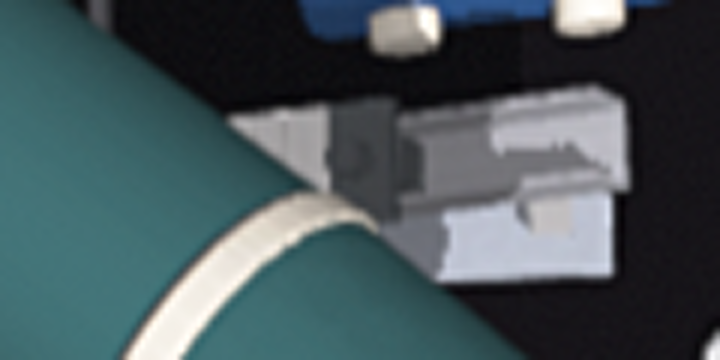

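```bash
python3 -m jog '[[[0,-0.03,-0.01,0,0,0,-1],[0,-0.03,-0.01,0,0,0,-1],[-0.03,-0.02,0,0,0,0,-1],[-0.03,0,0,0,0,0,-1],[-0.03,0,0,0,0,0,-1],[-0.03,0,0,0,0,0,-1],[-0.03,0,0,0,0,0,-1],[-0.03,0,0,0,0,0,-1],[-0.03,0,0,0,0,0,-1],[0,0,0,0,0,0,-1],[0,0,0,0,0,0,-1],[0,0,0,0,0,0,-1]]]'; python3 - <<'E'
from h import *
snap("side","30");crop("side","30",155,145,235,215,8,"c44")
p,d=snap("top","30");crop("top","30",165,130,285,190,6,"c45")
w=cloud("top",d); q=T.inv(w[130:185,170:275].reshape(-1,3))*1000
k=(abs(q[:,0])<8)&(q[:,1]>120)&(q[:,1]<155); print("follower z",np.percentile(q[k,2],[10,50,90,98]).round(1))
i0=cv2.imread("pics/top0.png");i1=cv2.imread("pics/top30.png");cv2.imwrite("pics/cmp.png",cv2.resize(i1,(768,576)))
E
```

```text
time: 61.55
position: [0.5363, -0.0242, 0.3747]
tool_rot: [1.963, 1.994, -0.435]
ft_force: [0.3, 0.3, 0.2]
grip_width: 0.0941Traceback (most recent call last):
  File "<stdin>", line 5, in <module>
    return _quantile_unchecked(
        a, q, axis, out, overwrite_input, method, keepdims, weights)
    return _ureduce(a,
                    func=_quantile_ureduce_func,
    ...<5 lines>...
                    overwrite_input=overwrite_input,
                    method=method)
    r = func(a, **kwargs)
    result = _quantile(arr,
                       quantiles=q,
    ...<2 lines>...
                       out=out,
                       weights=wgt)
    slices_having_nans = np.isnan(arr[-1, ...])
                                  ~~~^^^^^^^^^
IndexError: index -1 is out of bounds for axis 0 with size 0
```

View pics/c44.png

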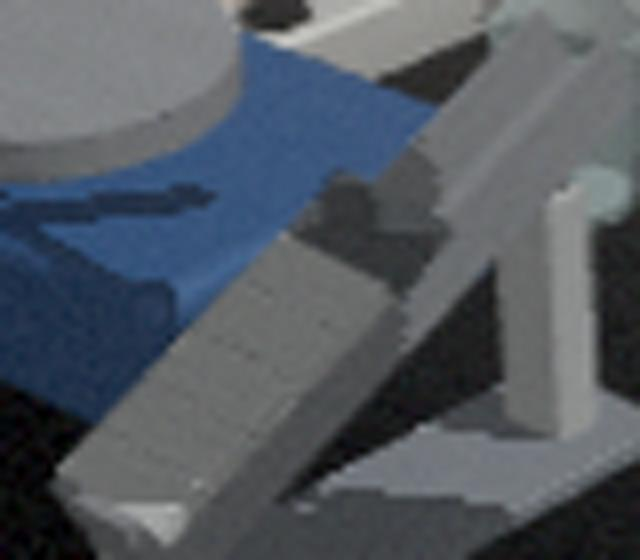

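View pics/c45.png

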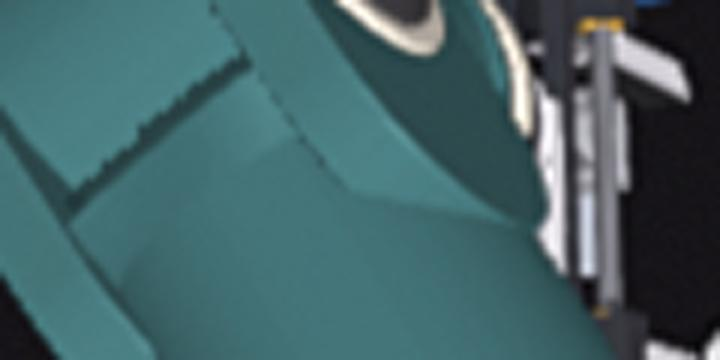

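```bash
python3 -m jog '[[[-0.035,-0.015,0.012,0,0,0,-1],[-0.035,-0.015,0.012,0,0,0,-1],[-0.035,-0.015,0.012,0,0,0,-1],[-0.035,-0.015,0.012,0,0,0,-1],[-0.035,-0.015,0.012,0,0,0,-1],[-0.035,-0.01,0.012,0,0,0,-1],[-0.035,0,0.012,0,0,0,-1],[-0.035,0,0.012,0,0,0,-1],[-0.035,0,0.012,0,0,0,-1],[0,0,0,0,0,0,-1],[0,0,0,0,0,0,-1]]]'; python3 - <<'E'
from h import *
snap("side","31");crop("side","31",155,145,235,215,8,"c44")
p,d=snap("top","31");crop("top","31",165,130,285,190,6,"c45")
i1=cv2.imread("pics/top31.png");cv2.imwrite("pics/cmp.png",cv2.resize(i1,(768,576)))
w=cloud("top",d); q=T.inv(w[130:185,170:275].reshape(-1,3))*1000
k=(abs(q[:,0])<8)&(q[:,1]>120)&(q[:,1]<155); print("follower z",np.percentile(q[k,2],[10,50,90,98]).round(1))
for y in range(0,170,12):
  k=(abs(q[:,0])<25)&(abs(q[:,1]-y)<6)&(q[:,2]>-6); print(y,np.median(q[k,2]).round(1),end=" ")
E
```

```text
time: 62.57
position: [0.4572, -0.3564, 0.4093]
tool_rot: [1.965, 1.994, -0.433]
ft_force: [-0.1, 1.2, -1.0]
grip_width: 0.0941
follower z [-126.7    1.9   29.    31.1]
0 12.1 12 10.2 24 9.9 36 10.5 48 10.6 60 10.1 72 11.0 84 10.3 96 10.1 108 10.3 120 10.0 132 10.9 144 10.1 156 2.8 168 -1.3
```

View pics/c44.png

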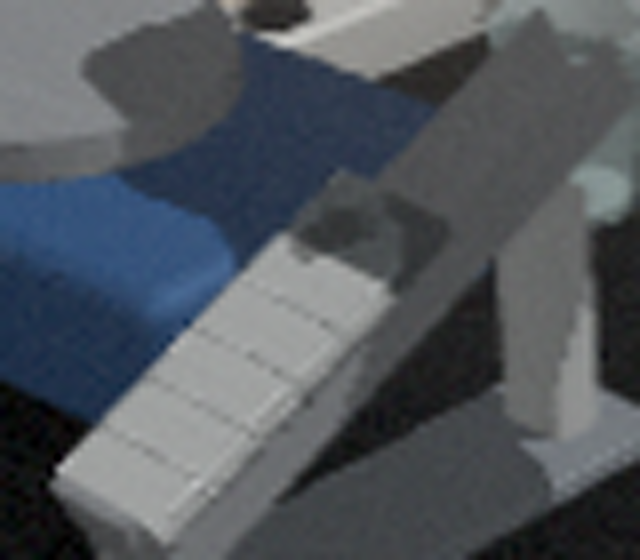

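View pics/c45.png

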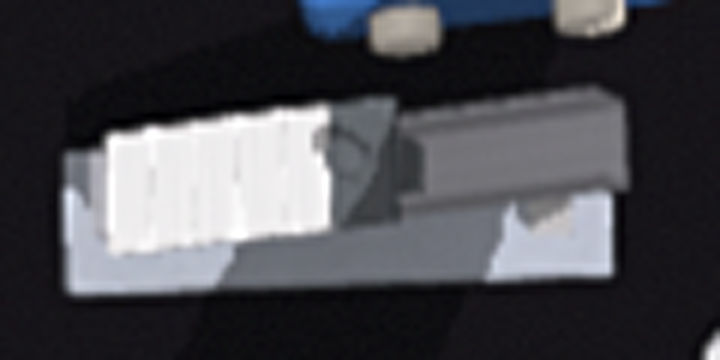

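View pics/cmp.png

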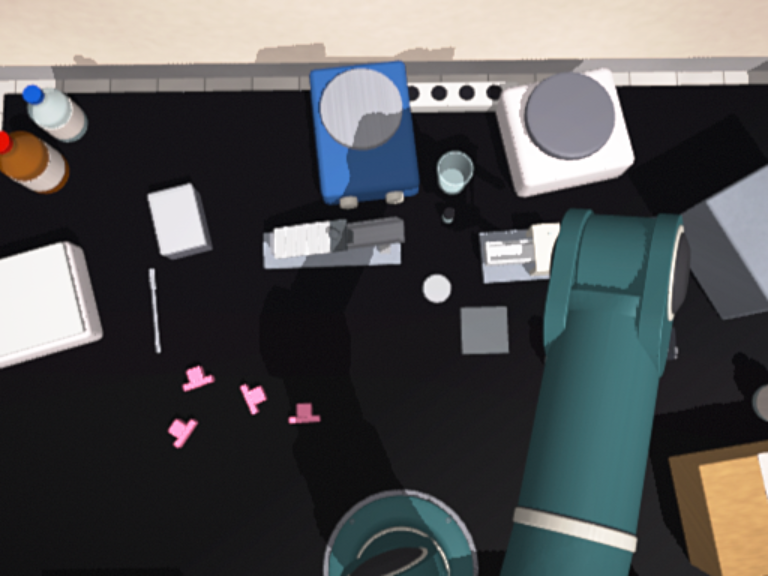

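```bash
python3 -c "
from plant import bot
print(bot.close_job())"
```

```text
the job is handed in; nothing more can be done
None
```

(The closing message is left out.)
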